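# Fill the spacer jar and snap it shut

### The arm

A 7-joint arm with a two-finger parallel gripper is mounted at the origin on the work surface. World frame = base frame: x ahead of the robot, y to its left, z up, the work surface at z = 0. Lengths are in m, angles in rad, forces in N, time in s.
With the tool pointing down it reaches from about 0.425 to 0.875 m from the base axis. Payload 4.7 kg.
Tool frame: the origin (TCP) lies between the finger pads; the fingertips stand 25 mm ahead of it and the grasp point (between the pads) lies 6 mm ahead of it (manip.finger_overhang is the distance from the TCP to the fingertips, in m); z points along the fingers, y is the line along which they close (so a half turn about z gives the same grasp; the last joint's range is limited). The gripper opens to 87 mm and grips with 3 to 60 N. Pads are 19 mm wide; open, the fingers measure 117 mm over their backs; the gripper's body (75 mm by 190 mm) begins 51 mm behind the grasp point.
Start: joints at [-1.163, 0.321, -0.07, 1.45, 0.023, 1.371, -0.057], TCP at [0.249, 0.6, 0.248] pointing down, gripper open.
Joint ranges: [-2.86, 2.86], [-0.3, 2.09], [-1.38, 1.24], [0.06, 2.45], [-1.56, 4.7], [0.09, 2.05], [-2.69, 2.69]. Speed limits (rad/s): [2.57, 2.57, 3.14, 3.14, 3.14, 3.14, 3.14].

### API

Orientations are given as a unit quaternion [w, x, y, z].
In Python, from rig import manip gives the robot as it stands. The module is installed in compiled form; this text tells all that it offers.
- The arm moves only by the shell command python3 -m pendant 'ROWS' [FORCE]. ROWS is JSON, a list of rows, each a list of 3 entries, a list of its own where there are three numbers: the opening, from 0 (shut) to 1 (fully open), then the shift along the tool's x, y, z each as a share of 0.02 m, from -1 to 1, then the turn about the tool's z as a share of 0.08 rad, from -1 to 1. In form: [[fingers, [tx, ty, tz], yaw], ...]. A call has 1 to 8 rows; each row shifts and turns the commanded pose from where the row before left it, along the tool's axes as they then stand; what a row does not reach is not made up. A row lasts 1/12 s, in which the tool goes at most 41.7 mm and 7.16 degrees, less where a joint would pass 70% of its speed; a pose out of reach is approached as far as the arm can. A call with a number of a shift or a turn outside -1 to 1 is refused whole. A call with a gripper value outside its range is refused whole. The fingers move at their own pace and stop on an object; FORCE is the grip in N (left out, the last holds). Time passes only in rows, so rows that do not move let the fingers close. It gives the time, the measured TCP pose, the force, the opening and the grip force at its end, in the units of the state.
- manip.get_state(): the state, without advancing time (a new reading comes with each control period).
- manip.snapshot(name): name is "scene" or "top" or "wrist"; returns a dict with "img" (480x640x3 uint8, red, green, blue), "vertical_fov" (degrees; the focal length in pixels is half the picture's height over the tangent of half this angle, whatever the lens; pixels are square), "cx", "cy" (the principal point, pixels), "view" (4x4, takes a point from world to camera coordinates). Camera axes: x right, y up, looking along -z (the intrinsics and any distortion apply to the point x, -y, -z); pixel columns grow to the right and rows downward; lengths in m; the calibration is good to about 2 mm. A picture is of the moment at which its call begins. There is no depth.
- manip.hand_in(): hands the job in; it is judged then, once.
The state is a dict: "time_s": time; "joints": joint angles; "joint_velocities": joint speeds; "effort": joint torques, N m; "position": TCP position; "tool_rot": TCP orientation; "ft_force": force on the tool from outside, world axes, zero at the start; "wrist_torque": the same for the moment, N m; "finger_gap": opening from 0.0 (shut) to 1.0 (fully open); "finger_force": force on a finger pad.
Only numpy, scipy, OpenCV 4.12 (cv2) and the standard library are available. Lean on these libraries where they do the work, as an engineer would, in place of code of your own. Each camera call takes 0.05 s, during which the arm holds its last target. There are 200 camera calls.

### The job

Swing the funnel over the open jar, gather every loose steel spacer from the table into the metal scoop beside those already in it, then pour the whole scoopful through the funnel so that all of them end up in the jar. Afterwards put the empty scoop back flat on the black mat, swing the funnel well aside, clear of the jar, and then press the jar's hinged cover down until its catch snaps and holds it shut, leaving the other things on the table where they are.

Things in the scene. Friction and masses are not known exactly. Their poses are not given: they have to be found in the camera images.
- station: fixed filling station, plywood base 100 by 185 by 8 mm, with a clear round jar: outer diameter 57, inner 50 mm, floor 13 and rim 83 mm above the table. Origin on the table under the jar axis; y points to the funnel's pivot post (axis 95 mm from the jar axis, 20 mm thick); the cover's hinge is on the jar's -y side, its catch on the +y side (block 54 to 62 mm out, 78 mm high)
- swing (a joint): angle of the funnel's swing arm about the vertical pivot post: 0 = funnel centred over the jar, against its stop; grows anticlockwise seen from above (the funnel leaves the jar towards the station's +x, then +y) up to the stop at 1.9. Stiff: it stays where it is left
- funnel_mouth (a point): centre of the funnel's round mouth (116 mm diameter, rim 162 mm above the table), 95 mm from the pivot axis. The cone narrows over 50 mm to a neck 43 mm wide inside, 22 mm long, that ends 90 mm above the table
- funnel_peg (a point): upright round black peg, 12 mm diameter, 44 mm long (160 to 204 mm above the table), on the funnel's rim away from the pivot, 162 mm from the pivot axis; the point is 14 mm below its top. Hold it to swing the funnel
- cover (a joint): angle of the jar's flat black cover: 0 = shut; grows as it opens, about 2.0 at the start (leaning outwards past upright). A light spring lifts it unless the catch holds it; the catch snaps at about 0.05 and takes about 7 N on the cover's front half
- cover_hinge (a point): the cover's hinge axis at mid-length, along the station's x, 33 mm from the jar axis, 83.5 mm above the table
- cover_tip (a point): point on the cover's outer (upper when shut) face, 60 mm from the hinge axis, near its front edge. The cover is 60 mm wide, reaches 70 mm from the hinge and is 5 mm thick
- mat: fixed black rubber mat, 170 by 160 mm, 2 mm thick; origin at its centre on the table
- scoop: sheet aluminium scoop with a flat floor 100 mm long, 3 mm thick, 62 mm wide at the back and 66 mm at the open nose, side and back walls 28 mm high; behind the back wall a wooden fin handle. About 0.12 kg. Origin under the middle of the floor, x towards the nose, z up
- scoop_grip (a point): middle of the fin handle, 75 mm behind the scoop's origin and 42 mm above its underside. The fin is 12 mm thick (across the scoop's y), 47 mm long, 60 mm high
- scoop_nose (a point): middle of the open nose edge of the scoop's floor (upper face), 50 mm ahead of the origin
- spacer0: dark hexagonal steel spacer: 16 mm across flats (18.5 across corners), 14 mm long, 18 g; origin at the centre of its lower hexagonal end as built, z along its axis into the part, flats face its y axis and every 60 degrees from there; starts in the scoop
- spacer1: dark hexagonal steel spacer: 16 mm across flats (18.5 across corners), 14 mm long, 18 g; origin at the centre of its lower hexagonal end as built, z along its axis into the part, flats face its y axis and every 60 degrees from there; starts in the scoop
- spacer2: dark hexagonal steel spacer: 16 mm across flats (18.5 across corners), 14 mm long, 18 g; origin at the centre of its lower hexagonal end as built, z along its axis into the part, flats face its y axis and every 60 degrees from there; starts loose on the table or may be absent
- spacer3: dark hexagonal steel spacer: 16 mm across flats (18.5 across corners), 14 mm long, 18 g; origin at the centre of its lower hexagonal end as built, z along its axis into the part, flats face its y axis and every 60 degrees from there; starts loose on the table or may be absent
- spacer4: dark hexagonal steel spacer: 16 mm across flats (18.5 across corners), 14 mm long, 18 g; origin at the centre of its lower hexagonal end as built, z along its axis into the part, flats face its y axis and every 60 degrees from there; starts loose on the table or may be absent
- spacer5: dark hexagonal steel spacer: 16 mm across flats (18.5 across corners), 14 mm long, 18 g; origin at the centre of its lower hexagonal end as built, z along its axis into the part, flats face its y axis and every 60 degrees from there; starts loose on the table or may be absent
- spacer6: dark hexagonal steel spacer: 16 mm across flats (18.5 across corners), 14 mm long, 18 g; origin at the centre of its lower hexagonal end as built, z along its axis into the part, flats face its y axis and every 60 degrees from there; starts loose on the table or may be absent
- spacer7: dark hexagonal steel spacer: 16 mm across flats (18.5 across corners), 14 mm long, 18 g; origin at the centre of its lower hexagonal end as built, z along its axis into the part, flats face its y axis and every 60 degrees from there; starts loose on the table or may be absent
- anvil: bystander, a loose small anvil; leave it where it is
- tin: bystander, a loose glue tin; leave it where it is
- tape: bystander, a loose roll of tape; leave it where it is
- screwdriver: bystander, a loose screwdriver; leave it where it is
- plate: bystander, a loose plywood plate; leave it where it is
There are look-alikes about, which are no part of the job. There is more than one size of the mat; the job needs the largest.

How it is judged:
On the way, in this order (a step that is already met when the one before it is completed fails the run):
1. all spacers lie together in the scoop (x of spacer0 in the frame of scoop between -0.05 and 0.052 m and y of spacer0 in the frame of scoop between -0.036 and 0.036 m and z of spacer0 in the frame of scoop between -0.002 and 0.034 m and x of spacer1 in the frame of scoop between -0.05 and 0.052 m and y of spacer1 in the frame of scoop between -0.036 and 0.036 m and z of spacer1 in the frame of scoop between -0.002 and 0.034 m and x of spacer2 in the frame of scoop between -0.05 and 0.052 m and y of spacer2 in the frame of scoop between -0.036 and 0.036 m and z of spacer2 in the frame of scoop between -0.002 and 0.034 m and x of spacer3 in the frame of scoop between -0.05 and 0.052 m and y of spacer3 in the frame of scoop between -0.036 and 0.036 m and z of spacer3 in the frame of scoop between -0.002 and 0.034 m and x of spacer4 in the frame of scoop between -0.05 and 0.052 m and y of spacer4 in the frame of scoop between -0.036 and 0.036 m and z of spacer4 in the frame of scoop between -0.002 and 0.034 m and x of spacer5 in the frame of scoop between -0.05 and 0.052 m and y of spacer5 in the frame of scoop between -0.036 and 0.036 m and z of spacer5 in the frame of scoop between -0.002 and 0.034 m and x of spacer6 in the frame of scoop between -0.05 and 0.052 m and y of spacer6 in the frame of scoop between -0.036 and 0.036 m and z of spacer6 in the frame of scoop between -0.002 and 0.034 m and x of spacer7 in the frame of scoop between -0.05 and 0.052 m and y of spacer7 in the frame of scoop between -0.036 and 0.036 m and z of spacer7 in the frame of scoop between -0.002 and 0.034 m), for 0.2 s.
2. the scoop is tipped nose-down above the funnel, which is over the jar (value of joint swing below 0.1 rad and angle between scoop's own z axis and vertical above 0.3 rad and horizontal distance between scoop_nose and funnel_mouth below 0.07 m and height (world z) of scoop_nose above 0.13 m), for 0.1 s.
3. all spacers are in the jar (horizontal distance between each of spacer0, spacer1, spacer2, spacer3, spacer4, spacer5, spacer6, spacer7 and station below 0.03 m and z of spacer0 in the frame of station between 0.008 and 0.082 m and z of spacer1 in the frame of station between 0.008 and 0.082 m and z of spacer2 in the frame of station between 0.008 and 0.082 m and z of spacer3 in the frame of station between 0.008 and 0.082 m and z of spacer4 in the frame of station between 0.008 and 0.082 m and z of spacer5 in the frame of station between 0.008 and 0.082 m and z of spacer6 in the frame of station between 0.008 and 0.082 m and z of spacer7 in the frame of station between 0.008 and 0.082 m), for 0.2 s.
4. the funnel is swung aside, clear of the jar (value of joint swing above 0.95 rad), for 0.2 s.
5. the cover is pressed shut (value of joint cover below 0.06 rad), for 0.2 s.
At the end, for the whole second after the job is handed in: Every spacer present is inside the jar; the cover is held shut by its catch (angle under 0.06 rad); the funnel arm stands aside (angle over 0.95 rad); the scoop stands flat on the mat at rest (its origin within 80 mm of the mat's centre, tilt under 0.1 rad) (all of step 3 and value of joint cover below 0.06 rad and value of joint swing above 0.95 rad and horizontal distance between scoop and mat below 0.08 m and angle between scoop's own z axis and vertical below 0.1 rad and height (world z) of scoop below 0.012 m and linear speed of scoop below 0.02 m/s); the robot touches nothing.
It fails at once if the small anvil is pushed more than 30 mm from its place (distance of anvil from where it was at the start of the episode above 0.03 m).
It fails at once if the glue tin is pushed more than 30 mm from its place (distance of tin from where it was at the start of the episode above 0.03 m).
It fails at once if the roll of tape is pushed more than 30 mm from its place (distance of tape from where it was at the start of the episode above 0.03 m).
It fails at once if the screwdriver is pushed more than 30 mm from its place (distance of screwdriver from where it was at the start of the episode above 0.03 m).
It fails at once if the plywood plate is pushed more than 30 mm from its place (distance of plate from where it was at the start of the episode above 0.03 m).
Of spacer2, spacer3, spacer4, spacer5, spacer6, spacer7 only 4 to 6 are there at a start; the rules pass over those that are not, and their reading is None.
At some moment in a run one of spacer2, spacer3, spacer4, spacer5, spacer6, spacer7, scoop may be knocked a few centimetres aside while the robot is not near it.
It also fails if it takes over 210 s, if anything falls off the work surface, if the arm or the gripper's body presses on something with over 40 N, if the wrist force passes 120 N, or if a joint passes its speed limit or range.

## Working session

There is one attempt and no reset: what is moved stays moved. The work goes in short steps, Python scripts to look and compute and a shell command to move; the robot and the scene stay as the last step left them, time stands still between calls to the robot, and variables do not carry over. Pictures are saved under pics/ and viewed, at most 14 in all, crops included, and the job is handed in when it is done.

```bash
mkdir -p pics
cat > h.py <<'E'
import numpy as np, cv2, pickle
from rig import manip
def snap(n, tag):
    s=manip.snapshot(n); cv2.imwrite(f'pics/{tag}.png', s['img'][:,:,::-1]); pickle.dump(s,open(f'pics/{tag}.pkl','wb')); return s
def load(tag): return pickle.load(open(f'pics/{tag}.pkl','rb'))
def f(s): return 240/np.tan(np.radians(s['vertical_fov'])/2)
def ray(s,u,v):
    V=np.array(s['view']); R=V[:3,:3]; c=-R.T@V[:3,3]; k=f(s)
    d=R.T@np.array([(u-s['cx'])/k,-(v-s['cy'])/k,-1.]); return c,d/np.linalg.norm(d)
def onz(s,u,v,z):
    c,d=ray(s,u,v); return c+d*(z-c[2])/d[2]
def proj(s,p):
    q=np.array(s['view'])@np.append(p,1); k=f(s); return np.array([s['cx']-k*q[0]/q[2], s['cy']+k*q[1]/q[2]])
def tri(*rs):
    A=np.zeros((3,3));b=np.zeros(3)
    for c,d in rs: P=np.eye(3)-np.outer(d,d);A+=P;b+=P@c
    x=np.linalg.solve(A,b); return x,[np.linalg.norm((np.eye(3)-np.outer(d,d))@(x-c)) for c,d in rs]
E
python3 - <<'E'
from h import *
for n in('top','scene','wrist'):
    s=snap(n,n+'0'); V=np.array(s['view']); print(n,[k for k in s],s['vertical_fov'],s['cx'],s['cy'],-V[:3,:3].T@V[:3,3], {k:v for k,v in s.items() if k not in('img','view')})
print(manip.get_state())
print(onz(load('top0'),0,0,0),onz(load('top0'),640,480,0))
E
```

```text
top ['img', 'vertical_fov', 'cx', 'cy', 'view'] 49.805665645740625 324.2867301592496 237.66865143743323 [ 0.36637807 -0.0874058   1.69660538] {'vertical_fov': 49.805665645740625, 'cx': 324.2867301592496, 'cy': 237.66865143743323}
scene ['img', 'vertical_fov', 'cx', 'cy', 'view'] 42.929993707856276 320.94220497250234 238.7212965575291 [ 1.27868011 -0.53208833  1.31637561] {'vertical_fov': 42.929993707856276, 'cx': 320.94220497250234, 'cy': 238.7212965575291}
wrist ['img', 'vertical_fov', 'cx', 'cy', 'view'] 70.98575284233448 320.15498939694055 243.88302254807616 [0.17669901 0.63035708 0.38405612] {'vertical_fov': 70.98575284233448, 'cx': 320.15498939694055, 'cy': 243.88302254807616}
{'time_s': 0.15, 'joints': array([-1.16289968,  0.32165218, -0.07007624,  1.45140727,  0.02259404,
        1.37079516, -0.05691385]), 'joint_velocities': array([-0.00261892, -0.00211838, -0.00010853, -0.00381771, -0.0017356 ,
        0.00162644,  0.00012218]), 'effort': array([-9.78851967e-04, -4.91793072e+01, -4.05242024e-01, -3.12883151e+01,
       -6.41328399e-02,  4.02798434e-02,  1.05080765e-04]), 'position': array([0.2492989 , 0.59987323, 0.24670675]), 'tool_rot': array([-1.03068935e-04,  1.95627722e-01,  9.80677954e-01, -7.30567331e-04]), 'ft_force': array([ 0.17001457, -0.59749864, -0.04191539]), 'wrist_torque': array([-0.06729687, -0.01016744, -0.03962569]), 'finger_force': 0.0, 'finger_gap': 0.9993281395432244}
[1.33146851 0.98511245 0.        ] [-0.31191533 -1.07739824  0.        ]
```

View pics/top0.png

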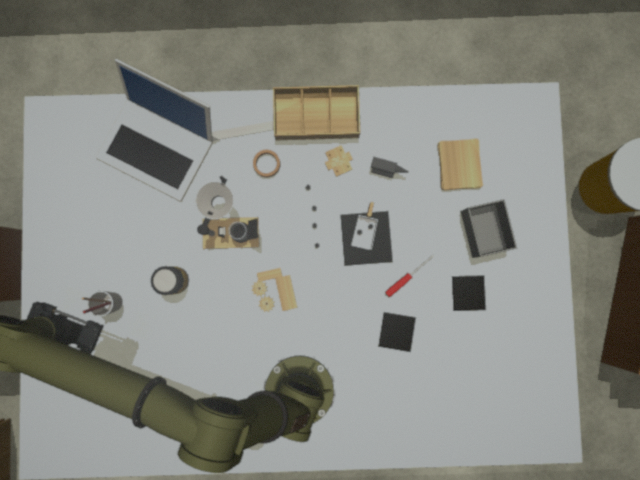

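View pics/scene0.png

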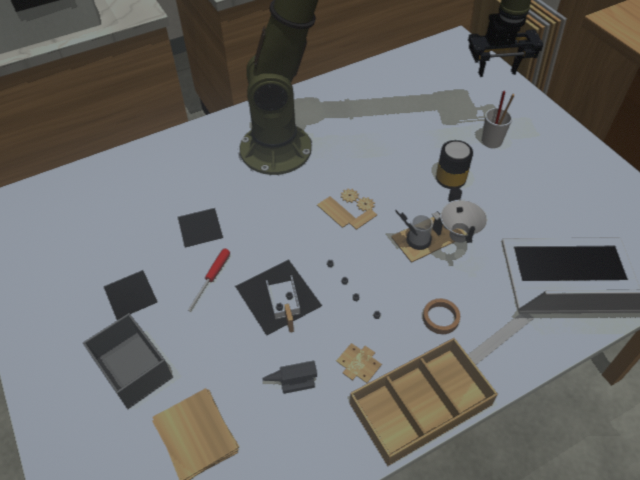

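Run:
```python
from h import *
s=load('top0')
for n,u,v,z in [('sp',308,187,.007),('sp',314,208,.007),('sp',314,225,.007),('sp',317,245,.007),('matTL',342,214,.002),('matBR',392,262,.002),('mat2',469,293,.002),('mat3',397,332,.002),('jar',240,230,.083),('mouth',214,199,.162),('peg',224,181,.2),('post',204,227,.1),('fin',370,209,.06),('screwdriver',410,275,0),('tin',168,280,.1),('anvil',390,167,.05),('tape',266,163,.01),('gears',275,290,0),('clutter',338,160,0)]:
    print(n,onz(s,u,v,z).round(3))
st=manip.get_state(); print(st['position'])
```

```text
sp [ 0.659 -0.045  0.007]
sp [ 0.588 -0.063  0.007]
sp [ 0.532 -0.062  0.007]
sp [ 0.466 -0.07   0.007]
matTL [ 0.567 -0.155  0.002]
matBR [ 0.404 -0.314  0.002]
mat2 [ 0.296 -0.561  0.002]
mat3 [ 0.177 -0.321  0.002]
jar [0.516 0.169 0.083]
mouth [0.604 0.233 0.162]
peg [0.65  0.195 0.2  ]
post [0.527 0.278 0.1  ]
fin [ 0.573 -0.242  0.06 ]
screwdriver [ 0.36  -0.371  0.   ]
tin [0.366 0.391 0.1  ]
anvil [ 0.709 -0.312  0.05 ]
tape [0.742 0.091 0.01 ]
gears [0.323 0.072 0.   ]
clutter [ 0.748 -0.147  0.   ]
[0.2492989  0.59987323 0.24670675]
```

```bash
python3 -m pendant '[[1,[0,0,-1],-1],[1,[0,0,-1],-1],[1,[0,0,-1],-1],[1,[0,0,-1],-1],[1,[0,0,-1],-0.93]]' ; python3 -m pendant '[[1,[-1,-1,0],0],[1,[-1,-1,0],0],[1,[-1,-1,0],0],[1,[-1,-1,0],0],[1,[-1,-1,0],0],[1,[-1,-1,0],0],[1,[-1,-1,0],0],[1,[-1,-1,0],0]]'; python3 -m pendant '[[1,[-1,-1,0],0],[1,[-1,-1,0],0],[1,[-1,-1,0],0],[1,[-1,-1,0],0],[1,[-1,-1,0],0],[1,[-1,-1,0],0],[1,[-1,-1,0],0],[1,[0,-1,0],0]]';  python3 -m pendant '[[1,[0,-1,0],0],[1,[0,-1,0],0],[1,[0,-1,0],0],[1,[0,-1,0],0],[1,[0,-1,0],0],[1,[0,-1,0],0],[1,[0,-1,0],0],[1,[0,0,0],0]]'
python3 - <<'E'
from h import *
s=snap('wrist','w1'); V=np.array(s['view']);print(-V[:3,:3].T@V[:3,3]);print(V.round(3)); st=manip.get_state(); print(st['position'],st['tool_rot'])
E
```

```text
time_s: 0.57
position: [0.2493, 0.6, 0.3481]
tool_rot: [-0.0, -0.002, 1.0, -0.0]
ft_force: [-0.6, 0.3, 0.2]
finger_gap: 0.999
finger_force: 0.0
time_s: 1.23
position: [0.4103, 0.4391, 0.3473]
tool_rot: [-0.0, -0.0, 1.0, -0.0]
ft_force: [0.7, 1.1, 0.4]
finger_gap: 1.002
finger_force: 0.0
time_s: 1.9
position: [0.5526, 0.2778, 0.3461]
tool_rot: [0.0, 0.001, 1.0, -0.001]
ft_force: [-0.6, -0.8, -1.8]
finger_gap: 0.998
finger_force: 0.0
time_s: 2.57
position: [0.5502, 0.1349, 0.3478]
tool_rot: [0.0, 0.003, 1.0, -0.001]
ft_force: [0.9, -1.5, 0.9]
finger_gap: 1.003
finger_force: 0.0
[0.47148024 0.13586432 0.48523943]
[[ 0.007  1.    -0.002 -0.138]
 [-0.958  0.006 -0.287  0.59 ]
 [-0.287  0.003  0.958 -0.33 ]
 [ 0.     0.     0.     1.   ]]
[0.54998602 0.13768695 0.34769775] [ 1.65358660e-04  2.00289393e-03  9.99997939e-01 -2.88881845e-04]
```

View pics/w1.png

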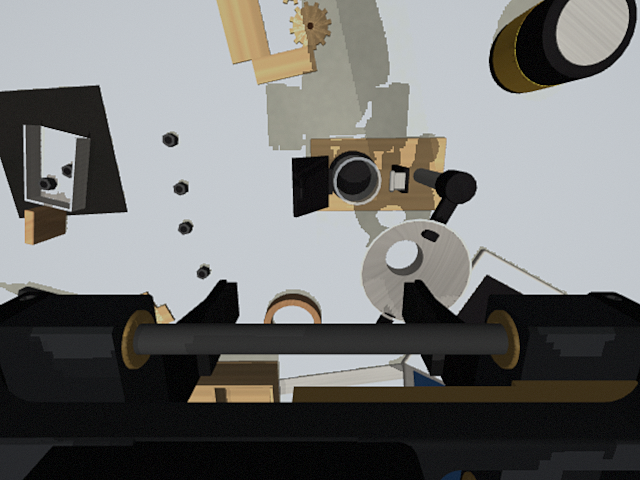

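```bash
python3 -m pendant '[[1,[-1,0,0],0],[1,[-1,0,0],0],[1,[-1,0,0],0],[1,[-1,0,0],0],[1,[-1,0,0],0],[1,[-1,0,0],0],[1,[-1,0,0],0],[1,[0,0,0],0]]' >/dev/null; python3 -c "
from h import *
snap('wrist','w2')"
python3 -m pendant '[[1,[0,-1,0],0],[1,[0,-1,0],0],[1,[0,-1,0],0],[1,[0,-1,0],0],[1,[0,-1,0],0],[1,[0,-1,0],0],[1,[0,-1,0],0],[1,[0,-1,0],0]]'>/dev/null;python3 -m pendant '[[1,[0,-1,0],0],[1,[0,-1,0],0],[1,[0,-1,0],0],[1,[0,-1,0],0],[1,[0,-1,0],0],[1,[0,0,0],0]]'; python3 -c "
from h import *
snap('wrist','w3');a=cv2.imread('pics/w2.png');b=cv2.imread('pics/w3.png');cv2.imwrite('pics/j.png',np.vstack([a[:300],b[:300]]))"
```

```text
time_s: 4.5
position: [0.6884, -0.1243, 0.3478]
tool_rot: [-0.0, 0.003, 1.0, -0.001]
ft_force: [0.6, -0.3, 0.1]
finger_gap: 1.001
finger_force: 0.0
```

View pics/j.png

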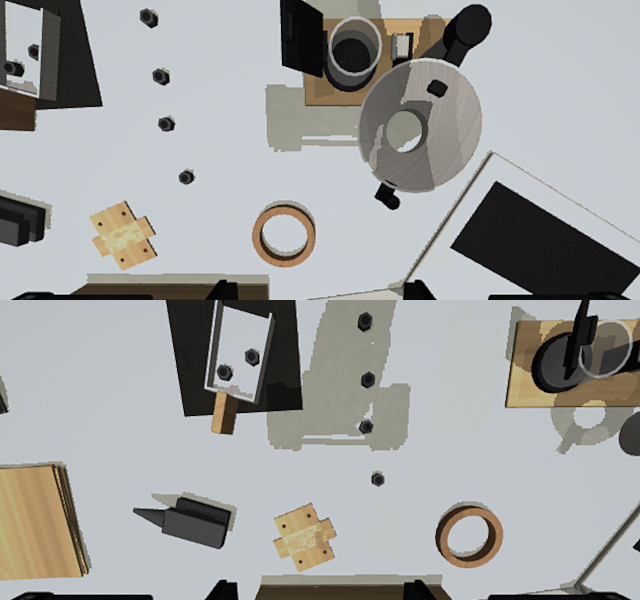

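Run:
```python
from h import *
S={n:load(n) for n in('w1','w2','w3')}
def P(name,**k):
    x,e=tri(*[ray(S[n],*uv) for n,uv in k.items()]); print(name,x.round(4),np.round(e,4)); return x
def refine(n,uv,r=14):
    g=cv2.cvtColor(S[n]['img'],cv2.COLOR_RGB2GRAY); u,v=uv
    m=(g<90).astype(np.uint8); N,l,st,c=cv2.connectedComponentsWithStats(m)
    i=min((i for i in range(1,N) if 40<st[i,4]<600),key=lambda i:np.hypot(*(c[i]-uv))); return c[i],st[i,4]
for k,(a,b,c) in enumerate([((170,140),(149,17),(365,21)),((181,188),(161,76),(368,80)),((185,228),(166,124),(366,127)),((203,272),(187,177),(377,179))]):
    r={n:refine(n,uv) for n,uv in zip(S,(a,b,c))}
    P(f'sp{k} '+str([int(x[1]) for x in r.values()]),**{n:x[0] for n,x in r.items()})
P('jar',w1=(356,180),w2=(355,46)); P('mouth',w1=(416,271),w2=(420,125)); P('post',w1=(457,187),w2=(474,20))
print('peg .2',onz(S['w2'],393,202,.2))
P('mouth?',w1=(416,271),w2=(420,125))
s=S['w3']
for n,uv,z in [('finback',(224,133),.0),('fintop front',(221,94),.06),('fintop back',(226,118),.06)]: print(n,onz(s,*uv,z).round(4))
im=s['img'][:170,140:420,::-1]; cv2.imwrite('pics/c1.png',cv2.resize(im,None,fx=2.85,fy=2.85,interpolation=cv2.INTER_CUBIC))
```

```text
sp0 [165, 235, 215] [ 0.4656 -0.0686  0.0074] [0.0001 0.0001 0.0001]
sp1 [141, 194, 170] [ 0.5311 -0.0624  0.0074] [0.0002 0.0001 0.0002]
sp2 [133, 171, 141] [ 0.5885 -0.063   0.0071] [0.0002 0.0001 0.0002]
sp3 [120, 149, 120] [ 0.6581 -0.0443  0.0074] [0.0001 0.0002 0.0002]
jar [0.5139 0.1783 0.0797] [0.0007 0.0007]
mouth [0.5972 0.2318 0.1639] [0.0005 0.0005]
post [0.5133 0.2699 0.156 ] [0.0018 0.0018]
peg .2 [0.66047282 0.20363852 0.2       ]
mouth? [0.5972 0.2318 0.1639] [0.0005 0.0005]
finback [ 0.5954 -0.2559  0.    ]
fintop front [ 0.554  -0.2392  0.06  ]
fintop back [ 0.5803 -0.2357  0.06  ]
```

View pics/c1.png

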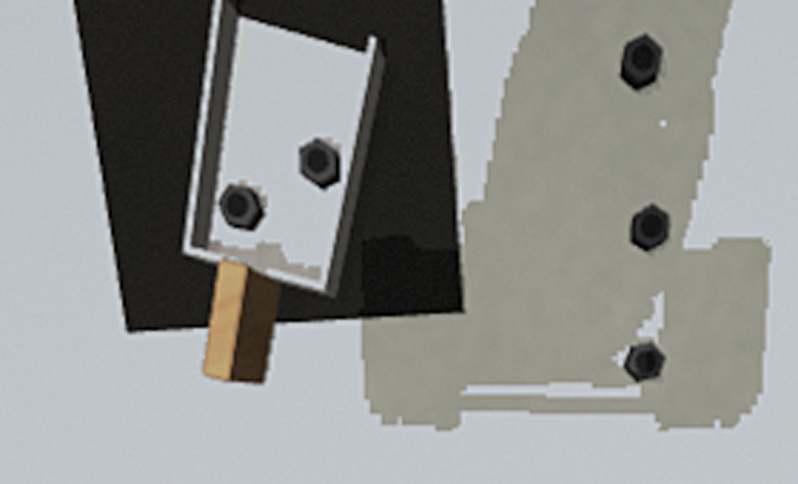

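```bash
python3 -m pendant '[[1,[0.2,1,0],0],[1,[0.2,1,0],0],[1,[0.2,1,0],0],[1,[0.2,1,0],0],[1,[0.2,1,0],0],[1,[0.2,1,0],0],[1,[0.15,1,0],0],[1,[0,1,0],0]]' >/dev/null; python3 -m pendant '[[1,[0,1,0],0],[1,[0,1,0],0],[1,[0,1,0],0],[1,[0,1,0],0],[1,[0,1,0],0],[1,[0,1,0],0],[1,[0,1,0],0],[1,[0,1,0],0]]'>/dev/null;python3 -m pendant '[[1,[0,0.4,0],0],[1,[0,0,0],1],[1,[0,0,0],1],[1,[0,0,0],1],[1,[0,0,0],1],[1,[0,0,0],1],[1,[0,0,0],0.32],[1,[0,0,0],0]]'; python3 -c "
from h import *
s=snap('scene','s1');st=manip.get_state();print(st['joints'].round(2)); P=np.array([.661,.204,.2]);print(proj(s,P))
t=load('w2'); print(proj(t,P),proj(t,st['position']))
im=s['img'][120:280,330:550,::-1];cv2.imwrite('pics/c2.png',cv2.resize(im,None,fx=3.5,fy=3.5,interpolation=2))"
```

```text
time_s: 6.55
position: [0.6621, 0.2092, 0.3477]
tool_rot: [-0.0, 0.21, 0.978, 0.0]
ft_force: [-0.4, -0.2, -0.1]
finger_gap: 0.998
finger_force: 0.0
[-0.54  0.4   0.29  1.16 -0.11  1.59  0.87]
[473.57379451 227.47930173]
[393.38887157 202.62107755] [477.63669759 263.75474786]
```

View pics/c2.png

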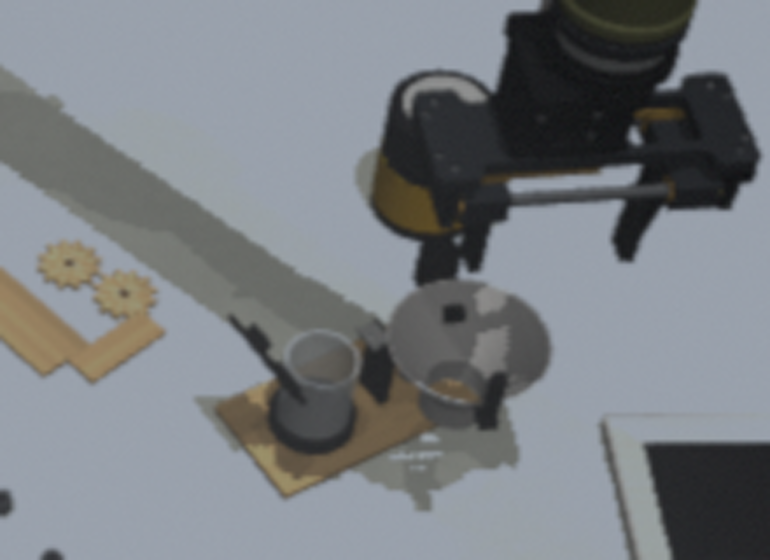

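```bash
python3 -m pendant '[[1,[0,-0.25,1],0],[1,[0,0,1],0],[1,[0,0,1],0],[1,[0,0,1],0],[1,[0,0,1],0],[1,[0,0,1],0],[1,[0,0,1],0],[1,[0,0,0.6],0]]'; python3 -m pendant '[[0,[0,0,0],0],[0,[0,0,0],0],[0,[0,0,0],0],[0,[0,0,0],0],[0,[0,0,0],0],[0,[0,0,0],0],[0,[0,0,0],0],[0,[0,0,0],0]]' 20
```

```text
time_s: 7.27
position: [0.6594, 0.2039, 0.1931]
tool_rot: [-0.001, 0.21, 0.978, -0.001]
ft_force: [-1.3, -0.6, -1.0]
finger_gap: 0.999
finger_force: 0.0
time_s: 7.93
position: [0.6607, 0.204, 0.1959]
tool_rot: [0.0, 0.211, 0.978, 0.0]
ft_force: [-1.1, -1.2, -0.6]
finger_gap: 0.481
finger_force: 0.0
```

```bash
python3 -m pendant '[[0,[0,0,0],0],[0,[0,0,0],0],[0,[0,0,0],0],[0,[0,0,0],0],[0,[0,0,0],0],[0,[0,0,0],0],[0,[0,0,0],0],[0,[0,0,0],0]]' 20;  python3 -m pendant '[[0,[0.03,-0.65,0],1],[0,[0.03,-0.65,0],1],[0,[0.03,-0.65,0],1],[0,[0.03,-0.65,0],1]]'
```

```text
time_s: 8.6
position: [0.6606, 0.2038, 0.1955]
tool_rot: [-0.0, 0.211, 0.978, -0.0]
ft_force: [0.2, -0.5, 0.2]
finger_gap: 0.129
finger_force: 20.0
time_s: 8.93
position: [0.6314, 0.1613, 0.1955]
tool_rot: [-0.0, 0.366, 0.931, 0.001]
ft_force: [-0.2, 2.0, -0.2]
finger_gap: 0.131
finger_force: 20.0
```

```bash
python3 -m pendant '[[0,[0.03,-0.65,0],1],[0,[0.03,-0.65,0],1],[0,[0.03,-0.65,0],1],[0,[0.03,-0.65,0],1],[0,[0.03,-0.65,0],1],[0,[0.03,-0.65,0],1]]';  python3 -m pendant '[[0,[0.03,-0.65,0],1],[0,[0.03,-0.65,0],1],[0,[0.03,-0.65,0],1],[0,[0.02,-0.65,0],1],[0,[0,-0.3,0],0.3],[0,[0,0,0],0],[0,[0,0,0],0]]'
```

```text
time_s: 9.43
position: [0.5663, 0.1199, 0.1955]
tool_rot: [-0.001, 0.576, 0.817, 0.001]
ft_force: [0.6, 3.3, -0.9]
finger_gap: 0.129
finger_force: 20.0
time_s: 10.02
position: [0.5143, 0.1114, 0.1957]
tool_rot: [0.003, 0.706, 0.708, 0.006]
ft_force: [15.5, 6.1, -14.1]
finger_gap: 0.131
finger_force: 20.0
```

```bash
python3 -m pendant '[[0.6,[0,0,0],0],[0.6,[0,0,0],0],[0.6,[0,0,0],0],[0.6,[0,0,0],0],[0.6,[0,0,0],0],[0.6,[0,0,0],0],[0.6,[0,0,-1],0],[0.6,[0,0,-1],0]]'; python3 -m pendant '[[0.6,[-1,1,-1],0],[0.6,[-1,1,0],0],[0.6,[-1,1,0],0],[0.6,[-1,1,0],0],[0.6,[-1,1,0],0],[0.6,[-1,1,0],0],[0.6,[-1,1,0],0],[0.5,[-0.7,0.2,0],0]]'
python3 - <<'E'
from h import *
s=load('w3'); snap('top','t1')
c=lambda u,v:(140+u/2.85,v/2.85)
for n,uv,z in [('backL',(188,250),.03),('backR',(330,292),.03),('noseR floor',(362,48),.005),('noseL floor',(240,15),.005),('noseR top',(372,38),.03),('fin fl',(219,262),.072),('fin fr',(245,264),.072),('fin bl',(204,373),.072),('fin br',(233,382),.072),('spA',(242,204),.019),('spB',(320,160),.019),('mat1',(130,331),.002),('mat2',(463,311),.002)]: print(n,onz(s,*c(*uv),z).round(4))
a=load('w2'); b=load('w3')
print('fin back right top corner', tri(ray(a,36,97+0),ray(b,*c(240,264)))[0])
E
```

```text
time_s: 10.68
position: [0.5089, 0.1085, 0.2349]
tool_rot: [-0.001, 0.707, 0.708, -0.001]
ft_force: [-0.0, 1.1, 0.8]
finger_gap: 0.581
finger_force: 0.0
time_s: 11.35
position: [0.6562, -0.0471, 0.2548]
tool_rot: [0.001, 0.707, 0.707, -0.001]
ft_force: [-1.0, -0.4, -0.0]
finger_gap: 0.575
finger_force: 0.0
backL [ 0.5428 -0.2654  0.03  ]
backR [ 0.5601 -0.2046  0.03  ]
noseR floor [ 0.4591 -0.1892  0.005 ]
noseL floor [ 0.4464 -0.2412  0.005 ]
noseR top [ 0.4634 -0.1815  0.03  ]
fin fl [ 0.5534 -0.2405  0.072 ]
fin fr [ 0.5542 -0.2302  0.072 ]
fin bl [ 0.5951 -0.2505  0.072 ]
fin br [ 0.5987 -0.239   0.072 ]
spA [ 0.5228 -0.2432  0.019 ]
spB [ 0.5057 -0.2077  0.019 ]
mat1 [ 0.5736 -0.3052  0.002 ]
mat2 [ 0.5657 -0.1476  0.002 ]
fin back right top corner [ 0.54547877 -0.25917678 -0.03152379]
```

```bash
python3 -m pendant '[[0.5,[0,0,1],0],[0.5,[0,0,1],0],[0.5,[0,0,1],0],[0.5,[0,0,1],0],[0.5,[0,0,1],0],[0.5,[0,0,1],0],[0.5,[0,0,1],0],[0.5,[0,0,0],0]]'
python3 - <<'E'
from h import *
st=manip.get_state(); print(st['position'],st['joints'].round(2)); s=snap('scene','s2')
for p in [[.4656,-.0686,.014],[.5311,-.0624,.014],[.5885,-.063,.014],[.6581,-.0443,.014]]: print(proj(s,p).round(1))
im=s['img'][230:360,230:450,::-1];cv2.imwrite('pics/c3.png',cv2.resize(im,None,fx=3.5,fy=3.5,interpolation=2))
E
```

```text
time_s: 12.07
position: [0.6509, -0.0434, 0.1111]
tool_rot: [-0.003, 0.706, 0.708, -0.003]
ft_force: [-0.6, 0.5, -0.6]
finger_gap: 0.494
finger_force: 0.0
[ 0.65092556 -0.04342311  0.11109478] [-0.38  0.46  0.53  1.61 -0.25  1.14  0.21]
[330.8 260.9]
[345.5 278. ]
[356.7 294.6]
[377.8 312.3]
```

View pics/c3.png

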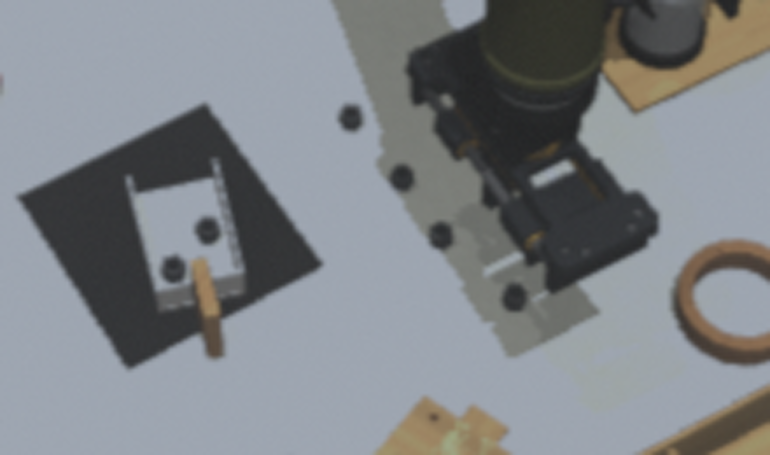

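```bash
python3 -m pendant '[[0.5,[-0.05,0.35,1],0],[0.5,[0,0,1],0],[0.5,[0,0,1],0],[0.5,[0,0,1],0],[0,[0,0,0.05],0],[0,[0,0,0],0],[0,[0,0,0],0],[0,[0,0,0],0]]' 15; python3 -m pendant '[[0,[0,0,0],0],[0,[0,0,0],0],[0,[0,0,0],0]]'
```

```text
time_s: 12.78
position: [0.6628, -0.0459, 0.037]
tool_rot: [0.001, 0.706, 0.708, 0.001]
ft_force: [-0.3, 0.7, 0.7]
finger_gap: 0.281
finger_force: 0.1
time_s: 13.03
position: [0.6625, -0.0459, 0.0364]
tool_rot: [0.001, 0.706, 0.708, 0.001]
ft_force: [-0.5, -0.4, 6.9]
finger_gap: 0.171
finger_force: 15.0
```

```bash
python3 -m pendant '[[0.4,[0,0,0],0],[0.4,[0,0,0],0],[0.4,[0,0,0],0],[0.4,[0.1,-0.2,0.3],0],[0,[0,0,0],0],[0,[0,0,0],0],[0,[0,0,0],0],[0,[0,0,0],0]]' 15; python3 -m pendant '[[0,[0,0,0],0],[0,[0,0,0],0],[0,[0,0,0],0]]';python3 -m pendant '[[0,[0,0,-1],0],[0,[0,0,-1],0],[0,[0,0,-1],0],[0,[0,0,0],0],[0,[0,0,0],0]]'
```

```text
time_s: 13.7
position: [0.6573, -0.0438, 0.0285]
tool_rot: [0.0, 0.706, 0.708, -0.0]
ft_force: [0.3, -0.5, 0.1]
finger_gap: 0.191
finger_force: 15.0
time_s: 13.95
position: [0.6574, -0.0439, 0.0286]
tool_rot: [0.0, 0.706, 0.708, 0.0]
ft_force: [-0.7, 1.0, -0.7]
finger_gap: 0.19
finger_force: 15.0
time_s: 14.37
position: [0.6583, -0.044, 0.0898]
tool_rot: [0.001, 0.706, 0.708, 0.001]
ft_force: [0.2, 0.4, -0.8]
finger_gap: 0.193
finger_force: 15.0
```

```bash
python3 -m pendant '[[0,[-1,-1,0],0],[0,[-1,-1,0],0],[0,[-1,-1,0],0],[0,[-1,-1,0],0],[0,[-1,-1,0],0],[0,[-1,-1,0],0],[0,[-1,-1,0],0],[0,[-1,-0.95,0],0]]'; python3 -m pendant '[[0,[-1,0,0],0],[0,[-0.45,0,0],0],[0,[0,0,0],0],[0,[0,0,0],0],[0,[0,0,0],0]]'; python3 -c "
from h import *
s=snap('wrist','w4'); cv2.imwrite('pics/w4c.png',s['img'][:,:,::-1])"
```

```text
time_s: 15.03
position: [0.4964, -0.2045, 0.0872]
tool_rot: [-0.001, 0.706, 0.708, -0.001]
ft_force: [-0.3, -0.8, -0.5]
finger_gap: 0.189
finger_force: 15.0
time_s: 15.45
position: [0.4992, -0.2314, 0.0879]
tool_rot: [-0.001, 0.706, 0.708, 0.0]
ft_force: [-0.0, 0.6, -0.0]
finger_gap: 0.191
finger_force: 15.0
```

View pics/w4c.png

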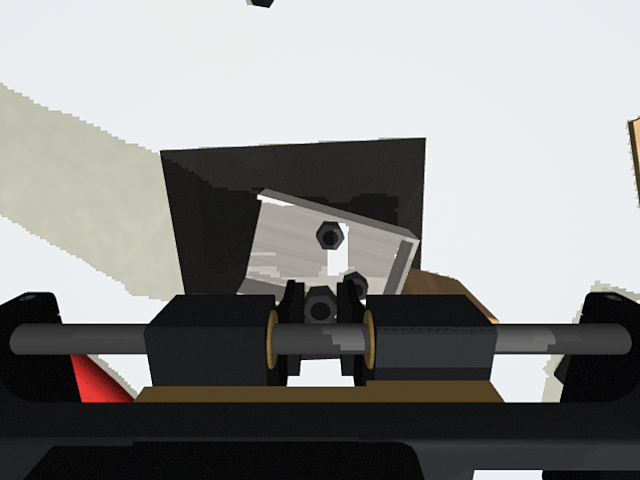

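Run:
```python
from h import *
s=load('w4')
for n,uv,z in [('spB',(329,234),.019),('spA',(354,285),.019),('backR top',(418,239),.03),('noseR top',(264,190),.03),('held',(319,309),.075),('noseL floor',(240,293),.005)]: print(n,onz(s,*uv,z).round(4))
```

```text
spB [ 0.5047 -0.2073  0.019 ]
spA [ 0.5217 -0.2423  0.019 ]
backR top [ 0.5581 -0.2074  0.03  ]
noseR top [ 0.4665 -0.1783  0.03  ]
held [ 0.4986 -0.2309  0.075 ]
noseL floor [ 0.442  -0.2548  0.005 ]
```

```bash
python3 -m pendant '[[0,[0,0,1],0],[0,[0,0,1],0],[0,[0,0,0.05],0],[0,[0,0,0],0],[0,[0,0,0],0]]'; python3 -m pendant '[[0.3,[0,0,0],0],[0.3,[0,0,0],0],[0.3,[0,0,0],0],[0.3,[0,0,-1],0],[0.3,[0,0,-1],0],[0.5,[1,1,0],0],[0.5,[1,1,0],0],[0.5,[1,1,0],0]]'; python3 -m pendant '[[0.5,[1,1,0],0],[0.5,[1,0.5,0],0],[0.5,[1,0,0],0],[0.5,[1,0,0],0],[0.5,[1,0,0],0],[0.5,[0.4,0,0],0],[0.5,[0,0,0],0],[0.5,[0,0,0],0]]'; python3 -c "
from h import *
s=snap('wrist','w5')"
```

```text
time_s: 15.92
position: [0.4993, -0.2326, 0.0481]
tool_rot: [0.0, 0.706, 0.708, 0.0]
ft_force: [-0.2, -0.4, -0.2]
finger_gap: 0.192
finger_force: 15.0
time_s: 16.58
position: [0.5597, -0.1727, 0.0889]
tool_rot: [0.001, 0.707, 0.707, 0.001]
ft_force: [-0.1, 0.2, -0.9]
finger_gap: 0.442
finger_force: 0.0
time_s: 17.25
position: [0.5885, -0.0655, 0.0879]
tool_rot: [0.0, 0.706, 0.708, 0.0]
ft_force: [-0.8, -1.0, 0.4]
finger_gap: 0.502
finger_force: 0.0
```

View pics/w5.png

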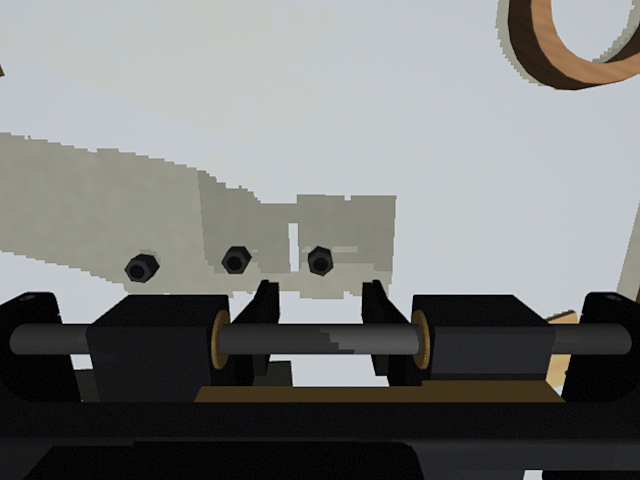

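```bash
python3 -m pendant '[[0.5,[0.12,0,1],0],[0.5,[0,0,1],0],[0.5,[0,0,0.97],0],[0.2,[0,0,0],0],[0,[0,0,0],0],[0,[0,0,0],0],[0,[0,0,0],0],[0,[0,0,0],0]]'; python3 -m pendant '[[0,[0,0,0],0],[0,[0,0,0],0],[0,[0,0,-1],0],[0,[0,0,-1],0],[0,[0,0,-1],0],[0,[-1,-1,0],0],[0,[-1,-1,0],0],[0,[-1,-1,0],0]]'; python3 -m pendant '[[0,[-1,-1,0],0],[0,[-1,-1,0],0],[0,[-1,-0.2,0],0],[0,[-0.88,0,0],0],[0,[0,0,0],0],[0,[0,0,0],0],[0,[0,0,0],0]]'
```

```text
time_s: 17.97
position: [0.5885, -0.0631, 0.0287]
tool_rot: [0.0, 0.707, 0.707, 0.0]
ft_force: [0.4, 0.3, 0.4]
finger_gap: 0.203
finger_force: 0.0
time_s: 18.63
position: [0.5281, -0.1229, 0.0887]
tool_rot: [0.0, 0.706, 0.708, 0.0]
ft_force: [1.4, -0.6, 0.0]
finger_gap: 0.185
finger_force: 15.0
time_s: 19.22
position: [0.4848, -0.1993, 0.0881]
tool_rot: [-0.0, 0.706, 0.708, 0.0]
ft_force: [-0.9, 0.1, -0.0]
finger_gap: 0.183
finger_force: 15.0
```

```bash
python3 -m pendant '[[0,[-0.33,-0.2,0],0],[0,[0,0,1],0],[0,[0,0,1],0],[0,[0,0,0.05],0],[0,[0,0,0],0],[0,[0,0,0],0]]'; python3 -m pendant '[[0.3,[0,0,0],0],[0.3,[0,0,0],0],[0.3,[0,0,0],0],[0.3,[0,0,-1],0],[0.3,[0,0,-1],0],[0.3,[0,0,-1],0],[0.3,[0,0,0],0],[0.3,[0,0,0],0]]'; python3 -c "
from h import *
s=snap('wrist','w6');t=snap('scene','s3')
im=t['img'][250:330,220:360,::-1];cv2.imwrite('pics/c4.png',np.hstack([s['img'][130:400,160:480,::-1],cv2.resize(im,(473,270),interpolation=2)]))"
```

```text
time_s: 19.72
position: [0.481, -0.2068, 0.0477]
tool_rot: [0.0, 0.706, 0.708, 0.0]
ft_force: [0.0, -0.3, 0.5]
finger_gap: 0.18
finger_force: 15.0
time_s: 20.38
position: [0.4817, -0.2072, 0.1085]
tool_rot: [0.001, 0.706, 0.708, 0.001]
ft_force: [-0.4, -0.2, 0.2]
finger_gap: 0.303
finger_force: 0.0
```

View pics/c4.png

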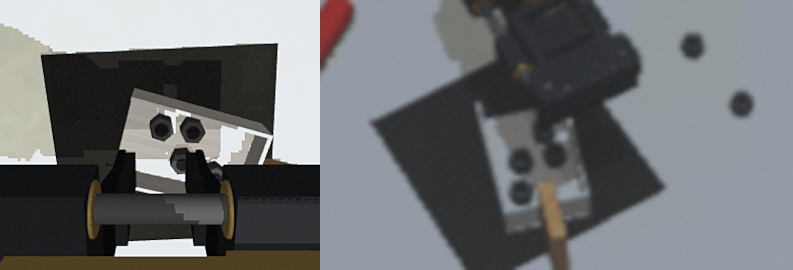

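```bash
python3 -m pendant '[[0.5,[1,1,0],0],[0.5,[1,1,0],0],[0.5,[1,0.47,0],0],[0.5,[1,0,0],0],[0.5,[1,0,0],0],[0.5,[1,0,0],0],[0.5,[1,0,0],0],[0.5,[0.24,0,1],0]]'; python3 -m pendant '[[0.5,[0,0,1],0],[0.5,[0,0,1],0],[0.5,[0,0,1],0],[0.5,[0,0,0],0],[0.5,[0,0,0],0]]'
```

```text
time_s: 21.15
position: [0.5318, -0.058, 0.0886]
tool_rot: [0.001, 0.705, 0.709, 0.002]
ft_force: [0.8, 0.2, 0.3]
finger_gap: 0.502
finger_force: 0.0
time_s: 21.57
position: [0.529, -0.0622, 0.0259]
tool_rot: [-0.001, 0.707, 0.708, -0.001]
ft_force: [0.7, 0.0, 0.1]
finger_gap: 0.5
finger_force: 0.0
```

```bash
python3 -m pendant '[[0,[0,0,0],0],[0,[0,0,0],0],[0,[0,0,0],0],[0,[0,0,0],0],[0,[0,0,0],0],[0,[0,0,0],0],[0,[0,0,0],0],[0,[0,0,0],0]]'; python3 -m pendant '[[0,[0,0,-1],0],[0,[0,0,-1],0],[0,[0,0,-1],0],[0,[-1,-1,0],0],[0,[-1,-1,0],0],[0,[-1,-0.85,0],0],[0,[-1,0,0],0],[0,[-1,0,0],0]]'; python3 -m pendant '[[0,[-1,0,0],0],[0,[-1,0,0],0],[0,[-1,0,0],0],[0,[-0.44,0,0],0],[0,[0,0,0],0],[0,[0,0,0],0],[0,[0,0,0],0]]'
```

```text
time_s: 22.23
position: [0.5297, -0.062, 0.0272]
tool_rot: [0.0, 0.706, 0.708, 0.0]
ft_force: [0.3, 0.0, 0.7]
finger_gap: 0.191
finger_force: 15.0
time_s: 22.9
position: [0.4719, -0.1628, 0.0873]
tool_rot: [-0.0, 0.707, 0.708, 0.001]
ft_force: [1.0, -0.3, -0.0]
finger_gap: 0.193
finger_force: 15.0
time_s: 23.48
position: [0.4732, -0.2294, 0.0869]
tool_rot: [-0.001, 0.706, 0.708, 0.0]
ft_force: [0.3, 0.2, -0.3]
finger_gap: 0.197
finger_force: 15.0
```

```bash
python3 -m pendant '[[0,[-0.05,0,1],0],[0,[0,0,1],0],[0,[0,0,0],0],[0,[0,0,0],0],[0.3,[0,0,0],0],[0.3,[0,0,0],0],[0.3,[0,0,0],0],[0.3,[0,0,-1],0]]'; python3 -m pendant '[[0.3,[0,0,-1],0],[0.5,[1,-0.38,0],0],[0.5,[1,0,0],0],[0.5,[1,0,0],0],[0.5,[1,0,0],0],[0.5,[1,0,0],0],[0.5,[1,0,0],0],[0.5,[1,0,0],0]]';  python3 -m pendant '[[0.5,[1,0,0],0],[0.5,[0.05,0,0],0],[0.5,[0,0,1],0],[0.5,[0,0,1],0],[0.5,[0,0,0.95],0],[0.5,[0,0,0],0],[0.5,[0,0,0],0]]'
```

```text
time_s: 24.15
position: [0.4712, -0.2308, 0.0653]
tool_rot: [-0.002, 0.706, 0.708, -0.001]
ft_force: [0.1, 0.4, -0.4]
finger_gap: 0.292
finger_force: 0.0
time_s: 24.82
position: [0.4656, -0.0911, 0.0881]
tool_rot: [0.0, 0.707, 0.708, 0.001]
ft_force: [-0.1, 0.2, 0.2]
finger_gap: 0.497
finger_force: 0.0
time_s: 25.4
position: [0.4649, -0.0717, 0.0283]
tool_rot: [-0.0, 0.707, 0.707, -0.001]
ft_force: [-0.0, 0.7, 0.3]
finger_gap: 0.501
finger_force: 0.0
```

```bash
python3 -m pendant '[[0,[0.1,0,0],0],[0,[0,0,0],0],[0,[0,0,0],0],[0,[0,0,0],0],[0,[0,0,0],0],[0,[0,0,0],0],[0,[0,0,0],0],[0,[0,0,0],0]]'; python3 -m pendant '[[0,[0,0,-1],0],[0,[0,0,-1],0],[0,[0,0,-1],0],[0,[-1,1,0],0],[0,[-1,1,0],0],[0,[-1,1,0],0],[0,[-1,0,0],0],[0,[-1,0,0],0]]'; python3 -m pendant '[[0,[-1,0,0],0],[0,[-1,0,0],0],[0,[-0.1,0,0],0],[0,[0,0,0],0],[0,[0,0,0],0]]'; python3 -c "
from h import *
s=snap('wrist','w7');t=snap('scene','s4')
im=t['img'][250:330,220:360,::-1];cv2.imwrite('pics/c5.png',np.hstack([s['img'][130:400,160:480,::-1],cv2.resize(im,(473,270),interpolation=2)]))"
```

```text
time_s: 26.07
position: [0.4654, -0.0689, 0.0286]
tool_rot: [0.0, 0.706, 0.708, 0.0]
ft_force: [-0.9, 0.8, 4.4]
finger_gap: 0.192
finger_force: 15.0
time_s: 26.73
position: [0.5261, -0.1697, 0.0878]
tool_rot: [0.0, 0.706, 0.708, -0.0]
ft_force: [0.5, -0.2, -0.8]
finger_gap: 0.19
finger_force: 15.0
time_s: 27.15
position: [0.5252, -0.21, 0.0877]
tool_rot: [-0.001, 0.706, 0.708, 0.0]
ft_force: [0.1, 0.5, -0.1]
finger_gap: 0.191
finger_force: 15.0
```

View pics/c5.png

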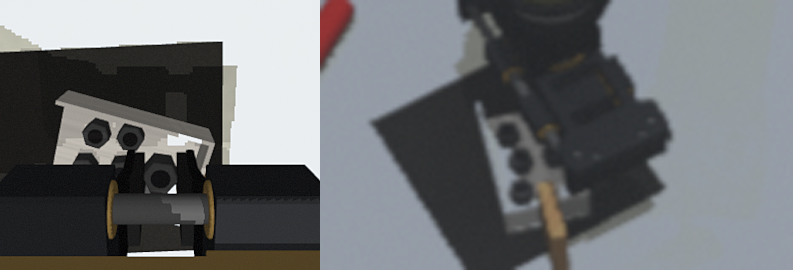

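```bash
python3 -m pendant '[[0,[-0.1,0,1],0],[0,[0,0,0.5],0],[0,[0,0,0],0],[0,[0,0,0],0],[0.28,[0,0,0],0],[0.28,[0,0,0],0],[0.28,[0,0,0],0],[0.28,[0,0,-1],0]]'; python3 -m pendant '[[0.28,[0,0,-1],0],[0.6,[1,0,-1],0],[0.6,[1,0,-1],-1],[0.6,[1,0,-1],-1],[0.6,[0,0,-1],-1],[0.6,[0,0,-1],-1],[0.6,[0,0,-1],-1],[0.6,[0,0,-1],-1]]'; python3 -m pendant '[[0.6,[0,0,-1],-1],[0.6,[0,0,-1],-1],[0.6,[0,0,-1],-1],[0.6,[0,0,0],-1],[0.6,[0,0,0],-1],[0.6,[0,0,0],-1],[0.6,[0,0,0],-1],[0.6,[0,0,0],-1]]';python3 -m pendant '[[0.6,[0,0,0],-1],[0.6,[0,0,0],-1],[0.6,[0,0,0],-0.6],[0.6,[0,0,0],0],[0.6,[0,0,0],0],[0.6,[0,0,0],0]]'; python3 -c "
from h import *
print(manip.get_state()['joints'].round(2))
s=snap('wrist','w8');t=snap('scene','s5')
print([proj(s,p).round() for p in ([.503,-.225,.01],[.576,-.241,.07])])
"
```

```text
time_s: 27.92
position: [0.5231, -0.2117, 0.0757]
tool_rot: [-0.003, 0.706, 0.708, -0.002]
ft_force: [0.7, 0.4, -0.6]
finger_gap: 0.272
finger_force: 0.0
time_s: 28.58
position: [0.5236, -0.1529, 0.2398]
tool_rot: [0.0, 0.516, 0.856, 0.0]
ft_force: [0.2, -0.8, -0.1]
finger_gap: 0.591
finger_force: 0.0
time_s: 29.25
position: [0.5236, -0.1531, 0.2987]
tool_rot: [0.0, 0.221, 0.975, 0.0]
ft_force: [0.7, -0.8, -0.3]
finger_gap: 0.599
finger_force: 0.0
time_s: 29.75
position: [0.5236, -0.153, 0.2984]
tool_rot: [0.0, 0.121, 0.993, 0.0]
ft_force: [-1.0, -0.6, -0.4]
finger_gap: 0.602
finger_force: 0.0
[-0.31  0.07  0.58  1.65 -0.04  1.43  1.6 ]
[array([261., 205.]), array([257., 278.])]
```

```bash
python3 -c "
from h import *
s=load('w8');t=load('s5')
im=t['img'][245:335,220:350,::-1];cv2.imwrite('pics/c6.png',np.hstack([cv2.resize(s['img'][130:300,190:340,::-1],(450,510),interpolation=2),cv2.resize(im[:, :61],(346,510),interpolation=2)]))"
```

```text
(no output)
```

View pics/c6.png

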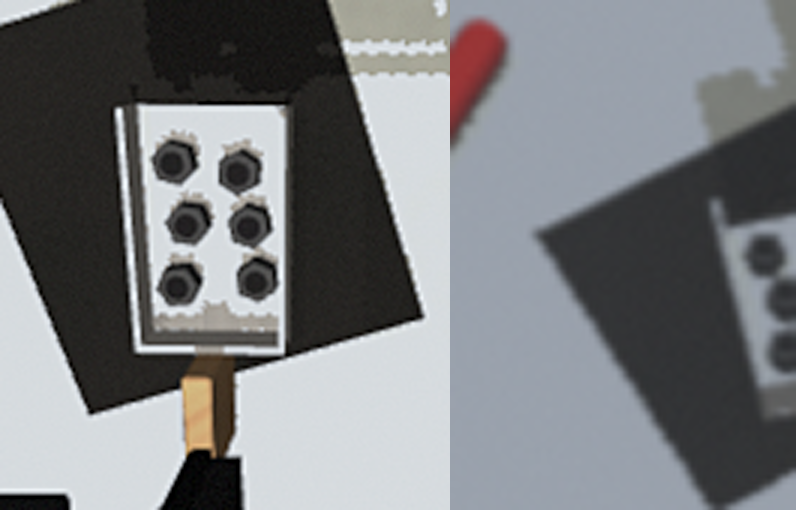

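```bash
python3 -c "
from h import *
b=load('w3');a=load('w8')
print(tri(ray(b,221.4,92.2),ray(a,255.8,255.7)))
for n,(u,v),z in [('bl',(133,352),.03),('br',(284,354),.03),('nr',(290,108),.03),('nl',(136,104),.005),('finfront',(197,377),.074),('finback',(200,452),.074),('m1',(90,412),.002),('m2',(422,318),.002),('fmid right wall floor',(278,345),.005)]:
  print(n,onz(a,190+u/3,130+v/3,z).round(4))
st=manip.get_state();print(st['position'],st['tool_rot'])
"
```

```text
(array([ 0.55221177, -0.23797171,  0.06050136]), [np.float64(0.0004724002350135783), np.float64(0.00047240023501366303)])
bl [ 0.5435 -0.2689  0.03  ]
br [ 0.5597 -0.2075  0.03  ]
nr [ 0.4628 -0.1779  0.03  ]
nl [ 0.4468 -0.2424  0.005 ]
finfront [ 0.5483 -0.2339  0.074 ]
finback [ 0.5779 -0.2418  0.074 ]
m1 [ 0.5728 -0.3063  0.002 ]
m2 [ 0.566  -0.1484  0.002 ]
fmid right wall floor [ 0.5619 -0.2135  0.005 ]
[ 0.52366067 -0.15297924  0.29829627] [1.31083644e-04 1.20653210e-01 9.92694708e-01 5.81685113e-05]
```

```bash
python3 -m pendant '[[0.6,[-1,-1,0],0],[0.6,[-1,-1,0],0],[0.6,[-1,-1,0],0],[0.6,[-0.58,-0.8,0],0],[0.6,[0,0,1],0],[0.6,[0,0,1],0],[0.6,[0,0,1],0],[0.6,[0,0,1],0]]'; python3 -m pendant '[[0.6,[0,0,1],0],[0.6,[0,0,1],0],[0.6,[0,0,1],0],[0.6,[0,0,1],0],[0.6,[0,0,0],0],[0.6,[0,0,0],0]]';python3 -c "
from h import *
s=snap('scene','s6');st=manip.get_state();print(st['position'],st['tool_rot'])
cv2.imwrite('pics/c7.png',cv2.resize(s['img'][220:360,200:360,::-1],(640,560),interpolation=2))"
```

```text
time_s: 30.52
position: [0.5751, -0.244, 0.2172]
tool_rot: [0.0, 0.121, 0.993, -0.0]
ft_force: [0.2, 0.4, -0.4]
finger_gap: 0.602
finger_force: 0.0
time_s: 31.02
position: [0.5745, -0.2434, 0.1374]
tool_rot: [-0.001, 0.12, 0.993, 0.0]
ft_force: [-0.5, -0.6, 0.7]
finger_gap: 0.596
finger_force: 0.0
[ 0.57539217 -0.24392501  0.13875543] [ 1.48563717e-04  1.20288649e-01  9.92738940e-01 -1.29042283e-04]
```

View pics/c7.png

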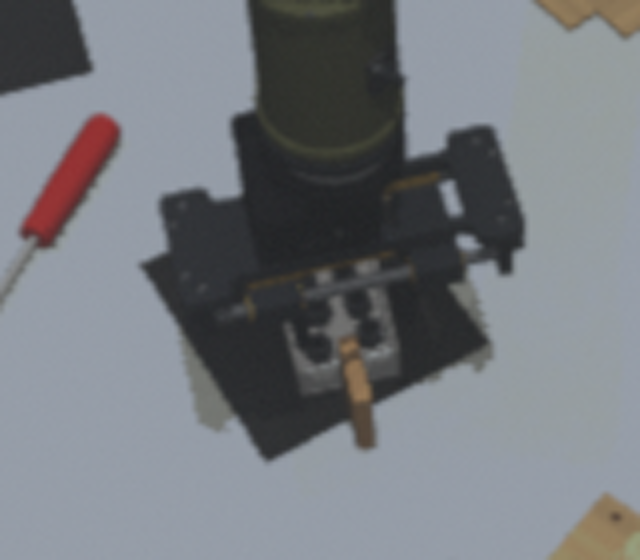

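```bash
python3 -c "
from h import *
s=load('s6');a=load('w8');b=load('w3')
m=cv2.inRange(cv2.cvtColor(s['img'],cv2.COLOR_RGB2HSV),(5,90,60),(25,255,255))[300:340,275:300]
ys,xs=np.nonzero(m);print(ys.min()+300,xs[ys==ys.min()]+275,ys.max()+300,xs[ys==ys.max()]+275)
print(tri(ray(s,287,305),ray(a,255.8,255.7)),tri(ray(s,287,305),ray(b,221.4,92.2)))
for z in(.062,.074):print([proj(s,[.575+k*.0227,-.244-k*.006,z]).round() for k in(-1,1)])"
```

```text
305 [286 287 288] 320 [288 289 290]
(array([ 0.55364737, -0.23944091,  0.05460811]), [np.float64(0.00037920329642795265), np.float64(0.0003792032964280994)]) (array([ 0.55182043, -0.23988145,  0.05308273]), [np.float64(0.0008369196033762732), np.float64(0.0008369196033762714)])
[array([287., 303.]), array([291., 319.])]
[array([287., 300.]), array([291., 317.])]
```

```bash
python3 -m pendant '[[0.6,[0,0,1],0],[0.6,[0,0,1],0],[0.6,[0,0,1],0],[0.6,[0,0,1],0],[0.6,[0,0,0.43],0],[0.4,[0,0,0],0],[0.2,[0,0,0],0],[0,[0,0,0],0]]' 60; python3 -m pendant '[[0,[0,0,0],0],[0,[0,0,0],0],[0,[0,0,0],0],[0,[0,0,0],0],[0,[0,0,0],0],[0,[0,0,0],0],[0,[0,0,0],0],[0,[0,0,0],0]]' 60;  python3 -m pendant '[[0,[0,0,0],0],[0,[0,0,-0.1],0],[0,[0,0,-0.2],0],[0,[0,0,-0.2],0],[0,[0,0,-0.2],0],[0,[0,0,-0.1],0],[0,[0,0,0],0],[0,[0,0,0],0]]'; python3 -c "
from h import *
s=snap('wrist','w9');st=manip.get_state();print(st['position'],st['wrist_torque'])"
```

```text
time_s: 31.73
position: [0.5764, -0.2445, 0.0515]
tool_rot: [0.002, 0.12, 0.993, -0.0]
ft_force: [0.0, -0.1, 0.6]
finger_gap: 0.451
finger_force: 0.0
time_s: 32.4
position: [0.5754, -0.2439, 0.05]
tool_rot: [0.0, 0.12, 0.993, 0.0]
ft_force: [-0.4, 0.8, 4.0]
finger_gap: 0.133
finger_force: 60.0
time_s: 33.07
position: [0.5751, -0.2438, 0.0657]
tool_rot: [0.0, 0.12, 0.993, 0.0]
ft_force: [-0.2, -0.4, -2.3]
finger_gap: 0.135
finger_force: 60.0
[ 0.57503255 -0.2437591   0.0655071 ] [-0.03397004 -0.11578095 -0.00970607]
```

```bash
cat >> h.py <<'E'
def scoopfwd(st): 
    q=st['tool_rot']; w,x,y,z=q
    xt=np.array([1-2*(y*y+z*z),2*(x*y+w*z),2*(x*z-w*y)]); zt=np.array([2*(x*z+w*y),2*(y*z-w*x),1-2*(x*x+y*y)]); return xt,zt
def pt(st,a,d,phi=0,lat=0):  # point a ahead, d below grip in scoop frame, nose-down phi
    xt,zt=scoopfwd(st); yt=np.cross(zt,xt); g=st['position']+.006*zt; c,s_=np.cos(phi),np.sin(phi)
    return g+xt*(a*c-d*s_)+zt*(a*s_+d*c)+yt*lat
E
python3 -c "
from h import *
s=load('w9');st=manip.get_state()
for phi in(0,.1,.2):
  print(phi,'nose',proj(s,pt(st,.125,.039,phi)).round(1),'wall top front',[proj(s,pt(st,.125,.014,phi,l)).round(1) for l in(-.033,.033)],'back',proj(s,pt(st,.025,.014,phi)).round(1))
g=cv2.cvtColor(s['img'],cv2.COLOR_RGB2GRAY)
for u in (290,320,350): print(u,g[60:290:5,u])
"
```

```text
0 nose [319.4  42.4] wall top front [array([238.7,  24.9]), array([400. ,  24.9])] back [319.6 256.4]
0.1 nose [319.5  59. ] wall top front [array([245.5,  39.5]), array([393.3,  39.4])] back [319.6 257.7]
0.2 nose [319.5  75.5] wall top front [array([251.2,  54.5]), array([387.7,  54.5])] back [319.6 259.5]
290 [195 194 144  63  32  28  31  29  22  60  33 192 192 190 193  56  64  29
  48  61  61 193 191 191 191  27  58  25  26  28  21  58 192 188 164 166
  97  99  88 168  27  28  27 181 247 241]
320 [199 199 197 197 198 199 196 196 196 197 196 196 196 197 199 168 171 170
 178 185 195 196 194 195 193 191 195 194 193 192 193 191 191 192 165 167
  98 100  90 167  73  73  74  76  73 121]
350 [198 198 198 200  58  61  28  29  28  27  63  42 200 194  38  61  26  24
  25  27  62 162 195 196  20  58  37  24  27  60 111 193 194 191 176 166
  98 100  89 164 175 174 175 175 251 199]
```

```bash
python3 -c "
from h import *
s=load('w9')
g=cv2.cvtColor(s['img'],cv2.COLOR_RGB2GRAY)
for u in (290,320,350): print(u,g[20:70:3,u])
"; python3 -m pendant '[[0,[0,0,-0.3],0],[0,[0,0,-0.6],0],[0,[0,0,-0.8],0],[0,[0,0,-0.8],0],[0,[0,0,-0.8],0],[0,[0,0,-0.8],0],[0,[0,0,-0.8],0],[0,[0,0,-0.8],0]]'; python3 -m pendant '[[0,[0,0,-0.8],0],[0,[0,0,-0.8],0],[0,[0,0,-0.8],0],[0,[0,0,-0.8],0],[0,[0,0,-0.8],0],[0,[0,0,-0.6],0],[0,[0,0,-0.3],0],[0,[0,0,0],0]]'
```

```text
290 [ 26  27  28  29  27  29  29  15 204 197 195 198 196 195 194 194 197]
320 [ 28  28  30  31  29  27  28  11 206 199 200 199 197 198 199 199 197]
350 [ 26  28  28  28  28  29  27  13 207 199 199 199 199 198 199 198 197]
time_s: 33.78
position: [0.5751, -0.2441, 0.1816]
tool_rot: [0.001, 0.12, 0.993, -0.0]
ft_force: [0.4, 0.0, -2.2]
finger_gap: 0.136
finger_force: 60.0
time_s: 34.45
position: [0.5756, -0.2444, 0.2796]
tool_rot: [0.002, 0.12, 0.993, -0.0]
ft_force: [0.3, -0.1, -2.5]
finger_gap: 0.134
finger_force: 60.0
```

```bash
python3 -m pendant '[[0,[0,0,0],-0.5],[0,[0,0,0],-0.5],[0,[0,0,0],-0.5],[0,[0,0,0],-0.5],[0,[0,0,0],-0.5],[0,[0,0,0],-0.5],[0,[0,0,0],-0.04],[0,[0,0,0],0]]'; python3 -m pendant '[[0,[-0.05,0.2,0],0],[0,[-0.1,0.4,0],0],[0,[-0.12,0.6,0],0],[0,[-0.12,0.8,0],0],[0,[-0.12,0.8,0],0],[0,[-0.12,0.8,0],0],[0,[-0.12,0.8,0],0],[0,[-0.12,0.8,0],0]]'; python3 -m pendant '[[0,[-0.12,0.8,0],0],[0,[-0.12,0.8,0],0],[0,[-0.12,0.8,0],0],[0,[-0.12,0.8,0],0],[0,[-0.12,0.8,0],0],[0,[-0.12,0.8,0],0],[0,[-0.12,0.8,0],0],[0,[-0.12,0.8,0],0]]'; python3 -m pendant '[[0,[-0.12,0.8,0],0],[0,[-0.12,0.8,0],0],[0,[-0.12,0.8,0],0],[0,[-0.12,0.8,0],0],[0,[-0.12,0.8,0],0],[0,[-0.12,0.8,0],0],[0,[-0.12,0.8,0],0],[0,[-0.12,0.8,0],0]]'; python3 -m pendant '[[0,[-0.1,0.6,0],0],[0,[-0.1,0.4,0],0],[0,[-0.05,0.2,0],0],[0,[0,0,0],0],[0,[0,0,0],0],[0,[0,0,0],0]]'; python3 -c "
from h import *
st=manip.get_state();print(st['position'],st['tool_rot'],st['wrist_torque'])"
```

```text
time_s: 35.12
position: [0.5747, -0.2436, 0.2766]
tool_rot: [-0.001, -0.001, 1.0, 0.0]
ft_force: [-0.2, 0.4, -2.4]
finger_gap: 0.135
finger_force: 60.0
time_s: 35.78
position: [0.5926, -0.1371, 0.2775]
tool_rot: [0.0, -0.002, 1.0, 0.0]
ft_force: [0.8, 0.5, -2.0]
finger_gap: 0.136
finger_force: 60.0
time_s: 36.45
position: [0.6111, -0.009, 0.2776]
tool_rot: [0.0, -0.002, 1.0, 0.0]
ft_force: [0.4, 0.3, -0.8]
finger_gap: 0.135
finger_force: 60.0
time_s: 37.12
position: [0.6302, 0.118, 0.2775]
tool_rot: [0.0, -0.001, 1.0, 0.0]
ft_force: [0.1, -0.1, -2.5]
finger_gap: 0.136
finger_force: 60.0
time_s: 37.62
position: [0.6352, 0.1388, 0.2777]
tool_rot: [0.0, -0.0, 1.0, -0.0]
ft_force: [0.3, 0.3, -2.3]
finger_gap: 0.138
finger_force: 60.0
[0.63517837 0.13876204 0.27768652] [ 8.48111618e-05 -1.29039537e-04  9.99999919e-01 -3.71282775e-04] [ 0.0349111  -0.15195136  0.03155934]
```

```bash
python3 -m pendant '[[0,[0,0.3,0],0],[0,[0,0.6,0],0],[0,[0,0.6,0],0],[0,[0,0.34,0],0],[0,[0,0.1,0],0],[0,[0,0,0],0],[0,[0,0,0],0],[0,[0,0,0],0]]'
cat > m.py <<'E'
import sys
from h import *
n=sys.argv[1]; s=snap('wrist',n); st=manip.get_state()
g=cv2.cvtColor(s['img'],cv2.COLOR_RGB2GRAY); m=np.zeros_like(g); m[20:262,225:415]=(g[20:262,225:415]<75)
N,l,q,c=cv2.connectedComponentsWithStats(m)
print([(int(c[i][0]),int(c[i][1]),int(q[i,4])) for i in range(1,N) if q[i,4]>120])
print('tau',st['wrist_torque'].round(3),'F',st['ft_force'].round(2),st['position'].round(4),st['finger_force'])
for p in (0,.2,.3,.4,.5,.6,.8,1.0): print(p,'nose',proj(s,pt(st,.125,.039,p)).round()[1],'back',proj(s,pt(st,.025,.039,p)).round()[1],end='; ')
print('\ncol',g[20:290:5,320])
E
python3 m.py a0
python3 -m pendant '[[0,[0,0,0],0],[0,[0,0,0],0],[0,[0,0,0],0]]' 25; python3 m.py a1
```

```text
time_s: 38.28
position: [0.6351, 0.1783, 0.2776]
tool_rot: [0.0, -0.001, 1.0, -0.0]
ft_force: [0.1, -0.0, -2.3]
finger_gap: 0.13
finger_force: 60.0
[(383, 132, 1506), (251, 80, 168), (232, 88, 1205), (289, 90, 1161), (408, 94, 509), (345, 98, 1121), (299, 146, 940), (352, 147, 964), (356, 194, 921), (291, 200, 905), (251, 259, 130)]
tau [ 0.035 -0.104 -0.026] F [-0.06 -0.17 -2.05] [0.6351 0.1782 0.2777] 59.99722863023635
0 nose 43.0 back 242.0; 0.2 nose 76.0 back 254.0; 0.3 nose 92.0 back 260.0; 0.4 nose 108.0 back 267.0; 0.5 nose 124.0 back 274.0; 0.6 nose 140.0 back 281.0; 0.8 nose 170.0 back 295.0; 1.0 nose 200.0 back 310.0; 
col [107 106 107 108 106 184 183 184 182 183 182 182 181 183 182 182 182 181
 180 182 181 180 181 179 181 154 161 151 182 179 179 179 179 178 179 180
 178 177 176 176 177 177 178 179  86  90  83 152  67  66  64  68  65 109]
time_s: 38.58
position: [0.635, 0.1787, 0.2776]
tool_rot: [0.0, -0.001, 1.0, 0.0]
ft_force: [0.1, 0.4, -1.5]
finger_gap: 0.135
finger_force: 25.0
[(251, 87, 174), (383, 132, 1512), (232, 88, 1172), (289, 90, 1161), (407, 94, 529), (345, 98, 1122), (299, 146, 936), (352, 147, 964), (356, 194, 920), (291, 200, 909), (251, 259, 132)]
tau [ 0.044 -0.111  0.016] F [ 0.04  0.09 -1.92] [0.635  0.1789 0.2777] 24.997319332921677
0 nose 42.0 back 242.0; 0.2 nose 76.0 back 254.0; 0.3 nose 92.0 back 260.0; 0.4 nose 108.0 back 267.0; 0.5 nose 124.0 back 274.0; 0.6 nose 140.0 back 281.0; 0.8 nose 170.0 back 295.0; 1.0 nose 200.0 back 310.0; 
col [107 109 109 107 107 185 183 185 183 184 182 182 180 182 182 182 181 182
 181 181 181 180 181 181 183 155 160 150 181 181 178 178 179 179 180 179
 177 177 179 175 177 176 176 180  87  88  84 152  66  67  66  67  63 108]
```

```bash
cat > m2.py <<'E'
import sys
from h import *
s=snap('wrist',sys.argv[1]); st=manip.get_state()
g=cv2.cvtColor(s['img'],cv2.COLOR_RGB2GRAY); m=np.zeros_like(g); m[20:262,265:375]=(g[20:262,265:375]<75)
N,l,q,c=cv2.connectedComponentsWithStats(m)
print('blobs',[(int(c[i][0]),int(c[i][1]),int(q[i,4])) for i in range(1,N) if q[i,4]>120])
col=g[10:260,318:323].mean(1); e=np.abs(np.diff(col)); print('edges',[(int(i)+10,int(col[i+1]-col[i])) for i in np.nonzero(e>20)[0]])
E
python3 -m pendant '[[0,[0,0,0],0],[0,[0,0,0],0]]' 14 >/dev/null; python3 m2.py a2;python3 -m pendant '[[0,[0,0,0],0]]' 11 >/dev/null; python3 m2.py a3
```

```text
blobs [(289, 90, 1160), (345, 98, 1122), (299, 146, 937), (352, 147, 964), (356, 194, 920), (291, 200, 908)]
edges [(42, 57), (237, -39), (250, 38), (251, 28), (256, -50), (257, -52)]
blobs [(289, 92, 1135), (345, 100, 1101), (300, 147, 917), (352, 148, 939), (355, 195, 892), (291, 200, 880)]
edges [(45, 67), (46, 24), (238, -40), (250, 56), (251, 21), (256, -51), (257, -53)]
```

```bash
python3 -m pendant '[[0,[0,0,0],0]]' 11 >/dev/null; python3 m2.py a4;python3 -m pendant '[[0,[0,0,0],0]]' 12 >/dev/null; python3 m2.py a5
```

```text
blobs [(291, 100, 1050), (344, 107, 1022), (300, 152, 863), (350, 153, 883), (354, 198, 817), (373, 220, 127), (292, 203, 797)]
edges [(57, 26), (58, 43), (156, 20), (241, -49), (242, -44), (250, 67), (251, 22), (256, -55), (257, -41)]
blobs [(291, 104, 1008), (343, 111, 986), (301, 154, 849), (350, 155, 858), (351, 227, 298), (354, 200, 787), (292, 205, 767), (316, 249, 180)]
edges [(60, -21), (61, -20), (64, 81), (65, 24), (160, 27), (243, -51), (244, -47), (250, 72), (251, 24), (256, -57), (257, -63)]
```

```bash
for i in 6 7; do python3 -m pendant '[[0,[0,0,0],0]]' 12 >/dev/null; python3 m2.py a$i; done
```

```text
blobs [(291, 104, 1007), (343, 111, 986), (301, 154, 850), (350, 155, 858), (350, 227, 298), (354, 200, 788), (292, 205, 767), (317, 249, 172)]
edges [(60, -22), (61, -20), (64, 81), (65, 23), (160, 26), (243, -51), (244, -46), (250, 72), (251, 24), (256, -56), (257, -63)]
blobs [(291, 104, 1007), (343, 111, 986), (301, 154, 849), (350, 155, 858), (350, 227, 296), (354, 200, 787), (292, 205, 767), (317, 249, 178)]
edges [(60, -24), (61, -20), (64, 81), (65, 23), (160, 22), (243, -51), (244, -48), (250, 73), (251, 22), (256, -56), (257, -63)]
```

```bash
for i in 1 2; do python3 -m pendant '[[0,[0,0,0],0],[0,[0,0,0],0]]' 11 >/dev/null; python3 -m pendant '[[0,[0,0,0],0]]' 13 >/dev/null; python3 m2.py b$i; done
```

```text
blobs [(291, 104, 1007), (343, 111, 986), (301, 154, 849), (350, 155, 856), (351, 227, 295), (354, 200, 787), (292, 205, 770), (316, 249, 178)]
edges [(60, -21), (61, -21), (64, 82), (65, 22), (160, 23), (243, -51), (244, -48), (250, 72), (251, 23), (256, -56), (257, -63)]
blobs [(291, 104, 1006), (343, 111, 985), (301, 154, 849), (350, 155, 856), (373, 215, 176), (354, 200, 788), (292, 205, 767), (317, 249, 171)]
edges [(60, -21), (61, -20), (64, 81), (65, 23), (160, 23), (243, -51), (244, -47), (250, 73), (251, 22), (256, -55), (257, -64)]
```

```bash
for i in 3 4; do python3 -m pendant '[[0,[0,0,0],0],[0,[0,0,0],0]]' 10.4 >/dev/null; python3 -m pendant '[[0,[0,0,0],0]]' 13 >/dev/null; python3 m2.py b$i; done
```

```text
blobs [(291, 104, 1008), (343, 111, 986), (301, 154, 849), (350, 155, 858), (351, 227, 293), (354, 200, 788), (292, 205, 767), (317, 249, 175)]
edges [(60, -22), (61, -21), (64, 82), (65, 22), (160, 23), (243, -50), (244, -48), (250, 73), (251, 22), (256, -56), (257, -63)]
blobs [(291, 104, 1006), (343, 111, 986), (301, 154, 850), (350, 155, 856), (351, 227, 297), (354, 200, 787), (292, 205, 767), (319, 249, 170)]
edges [(60, -22), (61, -20), (64, 81), (65, 23), (160, 23), (243, -50), (244, -47), (250, 72), (251, 23), (256, -56), (257, -63)]
```

```bash
python3 -m pendant '[[0,[0,0,0],0],[0,[0,0,0],0]]' 9.8 >/dev/null; python3 -m pendant '[[0,[0,0,0],0]]' 13 >/dev/null; python3 m2.py b5;  python3 -m pendant '[[0,[0,0,0],0],[0,[0,0,0],0]]' 9.3 >/dev/null; python3 -m pendant '[[0,[0,0,0],0]]' 13 >/dev/null; python3 m2.py b6
```

```text
blobs [(318, 67, 248), (293, 111, 949), (342, 118, 928), (344, 226, 614), (302, 159, 826), (349, 159, 832), (353, 202, 754), (292, 207, 732)]
edges [(60, -21), (67, 36), (69, -21), (74, 71), (164, 29), (246, -53), (247, -52), (250, 33), (251, 52), (256, -47), (257, -64)]
blobs [(318, 70, 357), (293, 115, 916), (361, 204, 504), (342, 121, 902), (302, 161, 815), (348, 162, 827), (353, 204, 744), (293, 209, 727)]
edges [(60, -23), (67, 35), (69, -21), (78, -50), (79, 127), (80, 31), (167, 24), (248, -53), (249, -41), (251, 70), (257, -61), (258, -48)]
```

```bash
python3 -m pendant '[[0,[0,0,0],0],[0,[0,0,0],0]]' 9.0 >/dev/null; python3 -m pendant '[[0,[0,0,0],0]]' 13 >/dev/null; python3 m2.py b7;  python3 -m pendant '[[0,[0,0,0],0],[0,[0,0,0],0]]' 8.8 >/dev/null; python3 -m pendant '[[0,[0,0,0],0]]' 13 >/dev/null; python3 m2.py b8
```

```text
blobs [(318, 70, 361), (293, 115, 915), (356, 206, 533), (342, 121, 901), (302, 161, 814), (348, 162, 825), (353, 204, 743), (293, 209, 728)]
edges [(60, -21), (67, 37), (69, -21), (78, -46), (79, 83), (80, 56), (167, 23), (248, -54), (249, -58), (251, 68), (252, 20), (257, -60), (258, -48)]
blobs [(317, 76, 616), (372, 164, 663), (294, 120, 872), (341, 126, 857), (302, 164, 794), (348, 165, 810), (352, 206, 737), (293, 211, 722)]
edges [(60, -21), (67, 35), (69, -20), (78, -33), (79, -24), (86, 105), (87, 53), (171, 24), (250, -50), (252, 40), (257, -49), (258, -68)]
```

```bash
python3 -m pendant '[[0,[0,0,0],0],[0,[0,0,0],0]]' 8.4 >/dev/null; python3 -m pendant '[[0,[0,0,0],0]]' 13 >/dev/null; python3 m2.py b9;  python3 -m pendant '[[0,[0,0,0],0],[0,[0,0,0],0]]' 8.1 >/dev/null; python3 -m pendant '[[0,[0,0,0],0]]' 13 >/dev/null; python3 m2.py b10
```

```text
blobs [(317, 79, 826), (372, 159, 780), (294, 123, 843), (341, 129, 838), (266, 209, 159), (303, 167, 783), (347, 168, 795), (352, 208, 732), (293, 213, 720)]
edges [(60, -23), (67, 36), (69, -22), (78, -32), (79, -26), (90, 64), (91, 81), (173, 20), (257, -33), (258, -68)]
blobs [(317, 81, 975), (371, 158, 867), (265, 163, 229), (295, 126, 832), (341, 132, 822), (303, 169, 777), (347, 170, 787), (352, 209, 731), (294, 214, 716)]
edges [(60, -22), (67, 37), (69, -21), (78, -31), (79, -27), (94, 105), (95, 54), (175, 23), (257, -34), (258, -48)]
```

```bash
python3 -m pendant '[[0,[0,0,0],0],[0,[0,0,0],0]]' 7.7 >/dev/null; python3 -m pendant '[[0,[0,0,0],0]]' 13 >/dev/null; python3 m2.py b11;  python3 -m pendant '[[0,[0,0,0],0],[0,[0,0,0],0]]' 7.4 >/dev/null; python3 -m pendant '[[0,[0,0,0],0]]' 13 >/dev/null; python3 m2.py b12
```

```text
blobs [(318, 85, 1254), (371, 157, 957), (295, 130, 801), (340, 136, 797), (266, 189, 154), (303, 172, 759), (347, 172, 779), (351, 211, 729), (294, 216, 717)]
edges [(60, -22), (67, 36), (69, -21), (78, -31), (79, -26), (100, 113), (101, 25), (178, 24), (256, -51)]
blobs [(318, 87, 1379), (371, 159, 1015), (267, 142, 239), (295, 132, 793), (340, 138, 781), (303, 173, 754), (347, 174, 770), (351, 213, 729), (294, 217, 712)]
edges [(60, -23), (67, 36), (69, -22), (78, -31), (79, -25), (103, 144), (104, 27), (255, -49)]
```

```bash
python3 -m pendant '[[0,[0,0,0],0],[0,[0,0,0],0]]' 7.0 >/dev/null; python3 -m pendant '[[0,[0,0,0],0]]' 13 >/dev/null; python3 m2.py b13;  python3 -m pendant '[[0,[0,0,0],0],[0,[0,0,0],0]]' 6.8 >/dev/null; python3 -m pendant '[[0,[0,0,0],0]]' 13 >/dev/null; python3 m2.py b14
```

```text
blobs [(318, 90, 1617), (370, 158, 938), (267, 170, 205), (271, 175, 133), (296, 136, 763), (339, 142, 758), (303, 176, 745), (346, 177, 756), (351, 215, 730), (294, 220, 720)]
edges [(60, -22), (61, -20), (67, 36), (69, -21), (78, -32), (79, -26), (109, 111), (110, 24), (183, 22), (253, -56), (254, -38), (255, 23)]
blobs [(318, 91, 1665), (370, 160, 889), (296, 138, 758), (339, 143, 752), (303, 177, 743), (346, 178, 753), (351, 216, 727), (294, 220, 718)]
edges [(60, -22), (67, 38), (69, -22), (78, -33), (79, -24), (110, 61), (111, 79), (184, 22), (253, -45)]
```

```bash
python3 -m pendant '[[0,[0.1,0,0],0],[0,[0.3,0,0],0],[0,[0.25,0,0],0],[0,[0.1,0,0],0]]' 13; python3 -m pendant '[[0,[0,0,0],0],[0,[0,0,0],0]]' 6.3 >/dev/null; python3 -m pendant '[[0,[0,0,0],0]]' 13 >/dev/null; python3 m2.py b15;  python3 -m pendant '[[0,[0,0,0],0],[0,[0,0,0],0]]' 6.0 >/dev/null; python3 -m pendant '[[0,[0,0,0],0]]' 13 >/dev/null; python3 m2.py b16
```

```text
time_s: 44.05
position: [0.619, 0.1793, 0.2777]
tool_rot: [-0.0, -0.001, 1.0, 0.0]
ft_force: [0.2, 0.0, -3.2]
finger_gap: 0.133
finger_force: 13.0
blobs [(318, 115, 2429), (369, 173, 688), (304, 159, 712), (344, 159, 718), (350, 196, 718), (296, 201, 721)]
edges [(11, -23), (12, -21), (81, -23), (93, -32), (94, -25), (124, 99), (125, 51), (167, 22), (249, -33), (250, -39)]
blobs [(322, 117, 3357), (369, 174, 758)]
edges [(11, -23), (12, -21), (81, -21), (93, -25), (124, 49), (125, 67), (249, -31), (250, -38)]
```

```bash
python3 -m pendant '[[0,[0,0,0],0],[0,[0,0,0],0],[0,[0,0,0],0],[0,[0,0,0],0],[0,[0,0,0],0],[0,[0,0,0],0]]' 13; python3 m2.py d0; python3 -c "
from h import *
s=load('d0');t=snap('scene','s7');st=manip.get_state()
P=[.5135,.1775,.1]; print(proj(t,P),proj(s,[.5135,.1775,.162]))
def dk(im,u0,v0,k): return cv2.resize(im,None,fx=k,fy=k,interpolation=2)
a=np.clip(s['img'][20:270,210:430,::-1].astype(float)*1.6,0,255).astype(np.uint8); b=t['img'][150:290,380:500,::-1]
cv2.imwrite('pics/c8.png',np.hstack([cv2.resize(a,(440,500)),cv2.resize(b,(350,500),interpolation=2)]))"
```

```text
time_s: 45.15
position: [0.62, 0.1791, 0.2776]
tool_rot: [0.0, -0.001, 1.0, 0.0]
ft_force: [0.1, 1.1, -0.9]
finger_gap: 0.141
finger_force: 13.0
blobs [(318, 107, 1609), (369, 174, 766), (269, 179, 205)]
edges [(11, -22), (12, -22), (81, -22), (93, -33), (94, -23), (124, 41), (125, 74), (249, -30), (250, -37)]
[422.88484505 216.88395734] [317.6230253  101.60982038]
```

View pics/c8.png

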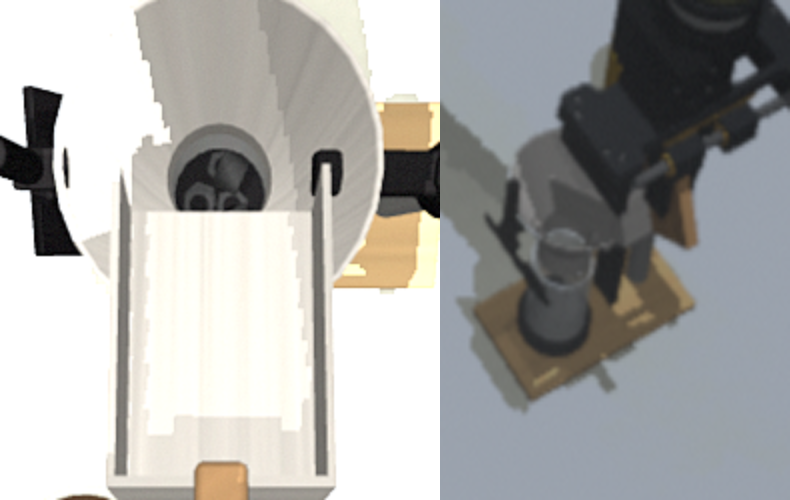

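```bash
python3 -m pendant '[[0,[0,0,0],0],[0,[0,0,-0.5],0],[0,[0,0,-1],0],[0,[0,0,-1],0],[0,[0,0,-0.8],0],[0,[0.2,-0.4,0],0],[0,[0.2,-0.8,0],0],[0,[0.2,-1,0],0]]' 25; python3 -m pendant '[[0,[0.2,-1,0],0],[0,[0.2,-1,0],0],[0,[0.2,-1,0],0],[0,[0.2,-1,0],0],[0,[0.2,-1,0],0],[0,[0.2,-1,0],0],[0,[0.2,-1,0],0],[0,[0.2,-1,0],0]]';python3 -m pendant '[[0,[0.2,-1,0],0],[0,[0.2,-1,0],0],[0,[0.2,-1,0],0],[0,[0.2,-1,0],0],[0,[0.2,-1,0],0],[0,[0.2,-1,0],0],[0,[0.2,-1,0],0],[0,[0.2,-1,0],0]]'; python3 -m pendant '[[0,[0.05,-1,0],0],[0,[0,-0.8,0],0],[0,[0,-0.4,0],0],[0,[0,0,0],0],[0,[0,0,0],0]]'; python3 -c "
from h import *
t=snap('scene','s8')
im=t['img'];g=cv2.cvtColor(im,cv2.COLOR_RGB2GRAY)
w=load('w2');
"; python3 m2.py d1
```

```text
time_s: 45.92
position: [0.607, 0.1347, 0.3424]
tool_rot: [-0.001, -0.002, 1.0, -0.0]
ft_force: [0.8, -0.6, -1.5]
finger_gap: 0.133
finger_force: 25.0
time_s: 46.58
position: [0.5745, -0.0278, 0.3421]
tool_rot: [-0.001, -0.0, 1.0, -0.0]
ft_force: [0.5, -0.7, -1.0]
finger_gap: 0.14
finger_force: 25.0
time_s: 47.25
position: [0.5424, -0.1874, 0.3421]
tool_rot: [-0.001, -0.0, 1.0, 0.0]
ft_force: [0.7, -0.5, -1.5]
finger_gap: 0.135
finger_force: 25.0
time_s: 47.67
position: [0.543, -0.2292, 0.3428]
tool_rot: [-0.001, -0.0, 1.0, 0.001]
ft_force: [0.5, 1.1, -1.7]
finger_gap: 0.135
finger_force: 25.0
blobs [(321, 130, 4749)]
edges [(90, -42), (91, -79), (92, -34), (124, 53), (125, 70), (249, -27), (250, -34)]
```

```bash
python3 -m pendant '[[0,[0.2,-0.1,1],0],[0,[0.2,0,1],0],[0,[0,0,1],0],[0,[0,0,1],0],[0,[0,0,1],0],[0,[0,0,1],0],[0,[0,0,1],0],[0,[0,0,1],0]]'; python3 -m pendant '[[0,[0,0,1],0],[0,[0,0,1],0],[0,[0,0,0.9],0],[0,[0,0,0.5],0],[0,[0,0,0],0],[0,[0,0,0],0],[0,[0,0,0],0]]' 6; python3 m2.py d2
```

```text
time_s: 48.43
position: [0.5362, -0.2293, 0.1825]
tool_rot: [0.0, -0.002, 1.0, 0.0]
ft_force: [0.1, -0.0, -1.0]
finger_gap: 0.131
finger_force: 25.0
time_s: 49.02
position: [0.5368, -0.231, 0.1168]
tool_rot: [0.001, -0.001, 1.0, -0.0]
ft_force: [0.5, -0.9, -0.5]
finger_gap: 0.137
finger_force: 6.0
blobs [(320, 87, 7694)]
edges [(50, -61), (51, -101), (52, -27), (124, 65), (125, 85), (249, -33), (250, -41)]
```

```bash
python3 -m pendant '[[0,[0,0,0.4],0],[0,[-0.1,0,0.3],0],[0,[-0.25,0,0.3],0],[0,[-0.22,0,0.3],0],[0,[-0.2,0,0.3],0],[0,[-0.2,0,0.3],0],[0,[0,0,0],0]]' 5; python3 m2.py d3; python3 -m pendant '[[0,[-0.18,0,0.3],0],[0,[-0.16,0,0.3],0],[0,[-0.14,0,0.3],0],[0,[-0.12,0,0.3],0],[0,[-0.1,0,0.25],0],[0,[0,0,0],0],[0,[0,0,0],0],[0,[0,0,0],0]]' 5;  python3 m2.py d4
```

```text
time_s: 49.65
position: [0.5552, -0.2304, 0.0757]
tool_rot: [-0.001, -0.001, 1.0, 0.0]
ft_force: [-0.3, 0.9, -1.8]
finger_gap: 0.138
finger_force: 5.0
blobs [(319, 47, 6056), (319, 260, 330)]
edges [(74, 69), (75, 93), (76, 21), (246, -28), (247, -56), (248, -20), (251, 37), (252, 56), (257, -51), (258, -70)]
time_s: 50.37
position: [0.5691, -0.2309, 0.0483]
tool_rot: [-0.0, -0.001, 1.0, 0.0]
ft_force: [-0.3, -0.1, -1.6]
finger_gap: 0.137
finger_force: 5.0
blobs [(319, 27, 1650), (319, 259, 317)]
edges [(33, -20), (34, 176), (35, 31), (235, -30), (236, -36), (251, 53), (252, 21), (257, -51), (258, -36)]
```

```bash
python3 -m pendant '[[0.2,[0,0,0],0],[0.4,[0,0,0],0],[0.5,[0,0,0],0],[0.5,[0,0,0],0],[0.5,[0,0,0],0],[0.5,[0,0,0],0],[0.5,[0,0,0],0],[0.5,[0,0,0],0]]' 5; python3 m2.py d5; python3 -m pendant '[[0.5,[0,0,-0.5],0],[0.5,[0,0,-1],0],[0.5,[0,0,-1],0],[0.5,[0,0,-1],0],[0.5,[0,0,-1],0],[0.5,[0,0,-1],0],[0.5,[0,0,-1],0],[0.5,[0,0,-1],0]]'; python3 -m pendant '[[0.5,[0,0,-1],0],[0.5,[0,0,-1],0],[0.5,[0,0,-1],0],[0.5,[0,0,-1],0],[0.5,[0,0,0],0],[0.5,[0,0,0],0],[0.5,[0,0,0],0]]'; python3 -c "
from h import *
s=snap('wrist','d6');t=snap('scene','s9');st=manip.get_state();print(st['position'])
img=s['img'];hsv=cv2.cvtColor(img,cv2.COLOR_RGB2HSV);g=cv2.cvtColor(img,cv2.COLOR_RGB2GRAY)
print([proj(s,p).round() for p in ([.494,-.231,.005],[.569,-.231,.06],[.444,-.231,.005])])
m=((g>130)&(hsv[:,:,1]<40)).astype(np.uint8); N,l,q,c=cv2.connectedComponentsWithStats(m); 
u,v=proj(s,[.494,-.231,.005]).astype(int); i=l[v,u]; cs,_=cv2.findContours((l==i).astype(np.uint8),0,2); r=cv2.minAreaRect(max(cs,key=cv2.contourArea)); print(i,q[i],r)
for p in cv2.boxPoints(r): print(onz(s,*p,.005).round(4))
"
```

```text
time_s: 51.08
position: [0.5693, -0.231, 0.0486]
tool_rot: [0.0, -0.001, 1.0, 0.0]
ft_force: [-0.1, -0.2, -0.5]
finger_gap: 0.491
finger_force: 0.0
blobs [(319, 28, 1870), (319, 258, 732)]
edges [(36, 174), (37, 31), (234, -54), (235, -38), (247, 57), (248, 39), (253, -52), (254, -69)]
time_s: 51.8
position: [0.5692, -0.2312, 0.2005]
tool_rot: [0.0, -0.001, 1.0, -0.0]
ft_force: [-0.2, 0.6, -0.4]
finger_gap: 0.496
finger_force: 0.0
time_s: 52.38
position: [0.5689, -0.2309, 0.2782]
tool_rot: [-0.0, -0.001, 1.0, 0.0]
ft_force: [0.2, 0.3, -0.3]
finger_gap: 0.5
finger_force: 0.0
[ 0.56865553 -0.23069426  0.27738587]
[array([320., 147.]), array([320., 219.]), array([320., 101.])]
4 [ 293  100   54   87 4368] ((319.5, 143.0), (86.0, 53.0), 90.0)
[ 0.4434 -0.2612  0.005 ]
[ 0.4433 -0.2013  0.005 ]
[ 0.5397 -0.199   0.005 ]
[ 0.5398 -0.2632  0.005 ]
```

```bash
python3 -c "
from h import *
a=load('d5');b=load('d6')
print('nose',tri(ray(a,320,36.5),ray(b,320,100)))
gb=cv2.cvtColor(b['img'],cv2.COLOR_RGB2GRAY)[:,318:323].mean(1);d=np.diff(gb);print([(i,int(d[i])) for i in np.nonzero(abs(d)>20)[0] if i<290])
print('backtop',tri(ray(a,320,247.5),ray(b,320,[i for i in np.nonzero(d>25)[0] if 185<i<215][0] if [i for i in np.nonzero(d>25)[0] if 185<i<215] else 197)))
"
```

```text
nose (array([ 0.4442122 , -0.23086037,  0.01278364]), [np.float64(0.00016266227226129524), np.float64(0.00016266227226129795)])
[(np.int64(56), -38), (np.int64(57), -78), (np.int64(58), -47), (np.int64(98), 109), (np.int64(99), 55), (np.int64(151), 38), (np.int64(155), -33), (np.int64(156), -23), (np.int64(162), 40), (np.int64(175), -21), (np.int64(176), -23), (np.int64(185), -52), (np.int64(186), -55), (np.int64(187), 35), (np.int64(188), 51), (np.int64(189), 20), (np.int64(190), -50), (np.int64(191), -62), (np.int64(194), 40), (np.int64(195), 60), (np.int64(196), 31), (np.int64(237), 40)]
backtop (array([ 0.53704536, -0.2307208 ,  0.03666578]), [np.float64(0.00015152358266526747), np.float64(0.00015152358266529216)])
```

```bash
python3 -c "
from h import *
a=load('d5');b=load('d6')
print('nose',tri(ray(a,320,36.65),ray(b,320,98.83)))
for r in (186,188.5,195):print(r,'back',tri(ray(a,320,247.4),ray(b,320,r)),tri(ray(a,320,235),ray(b,320,r)))
# reference: same measure of the level scoop on mat from earlier? b at z known
for z in (.005,.010): print(z,proj(a,[.4433,-.231,z]),proj(b,[.4433,-.231,z]))
m=cv2.cvtColor(b['img'],cv2.COLOR_RGB2GRAY)
for r in (102,140,180):
  x=np.diff(m[r,270:370].astype(int)); print(r,[(270+i,int(x[i])) for i in np.nonzero(abs(x)>45)[0]])
"
```

```text
nose (array([ 0.44202963, -0.23085821,  0.00439552]), [np.float64(0.0001643313805781326), np.float64(0.00016433138057808728)])
186 back (array([ 0.53526166, -0.23072768,  0.04225232]), [np.float64(0.00015065064096215987), np.float64(0.0001506506409621357)]) (array([ 0.53986926, -0.23069337,  0.00399622]), [np.float64(0.00015718942817363312), np.float64(0.00015718942817356511)])
188.5 back (array([ 0.53991638, -0.23070945,  0.02726483]), [np.float64(0.00015300218641700795), np.float64(0.00015300218641706704)]) (array([ 0.54559118, -0.23066907, -0.01714737]), [np.float64(0.00016056916550176434), np.float64(0.00016056916550175295)])
195 back (array([ 0.55409068, -0.23065392, -0.01837433]), [np.float64(0.0001601630017878082), np.float64(0.00016016300178782556)]) (array([ 0.56380159, -0.23059172, -0.08443829]), [np.float64(0.0001713254368160707), np.float64(0.00017132543681596508)])
0.005 [320.04341159  39.2957998 ] [319.72764503  99.97862945]
0.01 [320.0503329   36.08710683] [319.72808718  99.42464206]
102 [(np.int64(288), 83), (np.int64(290), -52), (np.int64(291), -58), (np.int64(292), 54), (np.int64(346), -48), (np.int64(347), -54), (np.int64(348), 75), (np.int64(350), -57), (np.int64(351), -115)]
140 [(np.int64(289), 84), (np.int64(290), 77), (np.int64(292), -70), (np.int64(294), 64), (np.int64(345), -89), (np.int64(347), 76), (np.int64(349), -126)]
180 [(np.int64(291), 127), (np.int64(292), 99), (np.int64(294), -110), (np.int64(344), -66), (np.int64(345), 98), (np.int64(347), -73), (np.int64(348), -147)]
```

```bash
python3 -m pendant '[[0.6,[0,0,0],1],[0.6,[0,0,0],1],[0.6,[0,0,0],1],[0.6,[0,0,0],1],[0.6,[0,0,0],1],[0.6,[0,0,0],1],[0.6,[0,0,0],1],[0.6,[0,0,0],1]]' >/dev/null; python3 -m pendant '[[0.6,[0,0,0],1],[0.6,[0,0,0],1],[0.6,[0,0,0],1],[0.6,[0,0,0],1],[0.6,[0,0,0],1],[0.6,[0,0,0],1],[0.6,[0,0,0],1],[0.6,[0,0,0],1]]' >/dev/null; python3 -m pendant '[[0.6,[0,0,0],1],[0.6,[0,0,0],1],[0.6,[0,0,0],1],[0.6,[0,0,0],0.63],[0.6,[1,-1,0],0],[0.6,[1,-1,0],0],[0.6,[1,-0.72,0],0],[0.6,[1,0,0],0]]';  python3 -m pendant '[[0.6,[1,0,0],0],[0.6,[1,0,0],0],[0.6,[1,0,0],0],[0.6,[1,0,0],0],[0.6,[1,0,0],0],[0.6,[1,0,0],0],[0.6,[1,0,0],0],[0.6,[1,0,0],0]]';  python3 -m pendant '[[0.6,[1,0,0],0],[0.6,[1,0,0],0],[0.6,[1,0,0],0],[0.6,[1,0,0],0],[0.6,[1,0,0],0],[0.6,[0.1,0,0],0],[0.6,[0,0,0],0],[0.6,[0,0,0],0]]'
```

```text
time_s: 54.48
position: [0.5116, -0.1513, 0.2774]
tool_rot: [-0.002, 0.707, 0.707, -0.001]
ft_force: [0.6, 0.2, -0.6]
finger_gap: 0.599
finger_force: 0.0
time_s: 55.15
position: [0.5135, 0.0098, 0.2777]
tool_rot: [-0.0, 0.706, 0.708, -0.001]
ft_force: [0.4, 0.0, 0.9]
finger_gap: 0.604
finger_force: 0.0
time_s: 55.82
position: [0.5138, 0.1097, 0.278]
tool_rot: [0.0, 0.706, 0.708, -0.001]
ft_force: [-0.7, -0.3, -0.3]
finger_gap: 0.6
finger_force: 0.0
```

```bash
python3 -m pendant '[[0.6,[0.05,0,1],0],[0.6,[0,0,1],0],[0.6,[0,0,1],0],[0.6,[0,0,1],0],[0.6,[0,0,0.12],0],[0.3,[0,0,0],0],[0,[0,0,0],0],[0,[0,0,0],0]]' 20; python3 -m pendant '[[0,[0,0,0],0],[0,[0,0,0],0],[0,[0,0,0],0],[0,[0,0,0],0],[0,[0,0,0],0],[0,[0,0,0],0],[0,[0,0,0],0],[0,[0,0,0],0]]'
```

```text
time_s: 56.48
position: [0.5149, 0.1115, 0.1976]
tool_rot: [0.0, 0.706, 0.708, 0.001]
ft_force: [-0.6, -0.4, 0.4]
finger_gap: 0.453
finger_force: 0.0
time_s: 57.15
position: [0.5147, 0.1119, 0.1965]
tool_rot: [0.001, 0.706, 0.708, 0.001]
ft_force: [2.7, 0.1, 0.9]
finger_gap: 0.127
finger_force: 20.0
```

```bash
python3 -m pendant '[[0,[0.03,0.65,0],-1],[0,[0.03,0.65,0],-1],[0,[0.03,0.65,0],-1],[0,[0.03,0.65,0],-1],[0,[0.03,0.65,0],-1],[0,[0.03,0.65,0],-1]]' 20; python3 -m pendant '[[0,[0.03,0.65,0],-1],[0,[0.03,0.65,0],-1],[0,[0.03,0.65,0],-1],[0,[0.03,0.65,0],-1],[0,[0.03,0.65,0],-1],[0,[0.03,0.65,0],-1],[0,[0.03,0.65,0],-1],[0,[0.03,0.65,0],-1]]';python3 -m pendant '[[0,[0.03,0.65,0],-1],[0,[0.03,0.65,0],-1],[0,[0,0,0],0],[0,[0,0,0],0]]'
```

```text
time_s: 57.65
position: [0.5891, 0.1302, 0.1965]
tool_rot: [-0.0, 0.516, 0.856, -0.001]
ft_force: [-0.9, -1.1, 5.1]
finger_gap: 0.129
finger_force: 20.0
time_s: 58.32
position: [0.6602, 0.2039, 0.1966]
tool_rot: [0.0, 0.221, 0.975, -0.001]
ft_force: [0.5, -1.9, 2.6]
finger_gap: 0.127
finger_force: 20.0
time_s: 58.65
position: [0.6697, 0.2295, 0.1966]
tool_rot: [0.001, 0.144, 0.99, 0.0]
ft_force: [3.4, -0.8, 2.7]
finger_gap: 0.127
finger_force: 20.0
```

```bash
python3 -m pendant '[[0,[0.03,0.65,0],-1],[0,[0.03,0.65,0],-1],[0,[0.03,0.65,0],-1],[0,[0.03,0.65,0],-1],[0,[0.03,0.65,0],-1],[0,[0.03,0.65,0],-1],[0,[0,0,0],0],[0,[0,0,0],0]]' 20; python3 -m pendant '[[0.5,[0,0,0],0],[0.5,[0,0,0],0],[0.5,[0,0,0],0],[0.5,[0,0,0],0],[0.5,[0,0,0],0],[0.5,[0,0,-1],0],[0.5,[0,0,-1],0],[0.5,[0,0,-1],0]]';python3 -m pendant '[[0.5,[0,0,-1],0],[0.5,[0,0,-1],0],[0.5,[0,0,-1],0],[0.5,[0,0,-1],0],[0.5,[0,0,0],0],[0.5,[0,0,0],0]]'; python3 -c "
from h import *
st=manip.get_state();print(st['joints'].round(2),scoopfwd(st)[0])
s=snap('wrist','e1');print(proj(s,[.5135,.1775,.083]),proj(s,[.605,.2985,.162]))"
```

```text
time_s: 59.32
position: [0.6722, 0.307, 0.1966]
tool_rot: [0.001, -0.095, 0.995, 0.0]
ft_force: [3.1, 1.6, 2.6]
finger_gap: 0.131
finger_force: 20.0
time_s: 59.98
position: [0.6716, 0.3062, 0.2562]
tool_rot: [-0.001, -0.095, 0.995, -0.0]
ft_force: [0.4, 0.3, 0.1]
finger_gap: 0.495
finger_force: 0.0
time_s: 60.48
position: [0.6724, 0.3064, 0.3373]
tool_rot: [0.001, -0.096, 0.995, 0.0]
ft_force: [-0.6, 0.1, -1.5]
finger_gap: 0.5
finger_force: 0.0
[-0.65  0.51  0.32  1.04 -0.15  1.61  1.38] [-0.9817365  -0.19023403 -0.00210969]
[225.71012583  39.00731961] [325.23341521 155.39055852]
```

```bash
python3 -m pendant '[[0,[0,0,0],1],[0,[0,0,0],1],[0,[0,0,0],1],[0,[0,0,0],1],[0,[0,0,0],1],[0,[0,0,0],1],[0,[0,0,0],1],[0,[0,0,0],1]]' >/dev/null; python3 -m pendant '[[0,[0,0,0],1],[0,[0,0,0],1],[0,[0,0,0],1],[0,[0,0,0],1],[0,[0,0,0],1],[0,[0,0,0],1],[0,[0,0,0],1],[0,[0,0,0],1]]' >/dev/null; python3 -m pendant '[[0,[0,0,0],1],[0,[0,0,0],1],[0,[0,0,0],1],[0,[0,0,0],1],[0,[0,0,0],1],[0,[0,0,0],1],[0,[-1,-1,0],0],[0,[-1,-1,0],0]]';  python3 -m pendant '[[0,[-1,-1,0],0],[0,[-1,-1,0],0],[0,[-1,-1,0],0],[0,[-1,-1,0],0],[0,[-1,-1,0],0],[0,[-1,-0.95,0],0],[0,[-1,0,0],0],[0,[-1,0,0],0]]'; python3 -m pendant '[[0,[-0.3,0,0],0],[0,[0,0,0],0],[0,[0,0,0],0]]'
python3 - <<'E'
from h import *
s=snap('wrist','e2');t=snap('scene','s10');p=snap('top','t2');st=manip.get_state();print(st['joints'].round(2))
g=cv2.cvtColor(s['img'],cv2.COLOR_RGB2GRAY)
P=lambda *x:proj(s,x).round(1)
print('rim',P(.5135,.1775,.083),P(.5385,.1775,.083),'floor',P(.5135,.1775,.02),'tip',P(.5135,.115,.147),P(.5135,.1445,.0835))
c=proj(s,[.5135,.1775,.02]).astype(int); w=g[c[1]-36:c[1]+37:4,c[0]-36:c[0]+37:4]; print(w)
# stray search
def strays(n,s):
    g=cv2.cvtColor(s['img'],cv2.COLOR_RGB2GRAY); m=(g<85).astype(np.uint8); N,l,q,c=cv2.connectedComponentsWithStats(m)
    print(n,[(c[i].round().astype(int).tolist(),int(q[i,4])) for i in range(1,N) if 8<q[i,4]<120])
strays('scene0',load('scene0'));strays('now',t);strays('top0',load('top0'));strays('top',p)
E
```

```text
time_s: 62.53
position: [0.631, 0.267, 0.3317]
tool_rot: [-0.0, 0.706, 0.709, -0.003]
ft_force: [0.2, -0.1, 1.3]
finger_gap: 0.005
finger_force: 0.0
time_s: 63.2
position: [0.5117, 0.1055, 0.3346]
tool_rot: [-0.001, 0.706, 0.709, -0.001]
ft_force: [1.4, 0.3, 0.4]
finger_gap: 0.004
finger_force: 0.0
time_s: 63.45
position: [0.5133, 0.101, 0.3354]
tool_rot: [-0.001, 0.706, 0.708, -0.0]
ft_force: [0.4, 1.0, -0.6]
finger_gap: 0.006
finger_force: 0.0
[-0.94  0.    0.7   1.64 -0.    1.5  -0.23]
rim [320.7 146. ] [343.1 146. ] floor [320.6 145.7] tip [320.5 212.6] [320.6 176.2]
[[123 163 158 144  92  93  95  84  80 150 152 150 148 167 165 168 168 169
  169]
 [117 162 158 161 162 161 164 160 167 171 172 171 168 167 163 168 167 170
  169]
 [114 163 159 159 155 162 161 161 114 104 112 163 172 169 164 168 169 167
  168]
 [103 164 158 166  86  91  51 148 152 102 122 151 132 126 163 169 169 169
  167]
 [108 163 118  94  91  62 149  58  53  24  28  49  45 152  77 169 166 169
  169]
 [ 90 171  92  95  62 151  67  29  28  30  12  14  12  56 152 135 169 169
  164]
 [133  96  93  97 156  62  18  35  2
[... 1031 characters left out ...]
 12], 100), ([87, 18], 12), ([459, 209], 28), ([428, 226], 14), ([421, 228], 10), ([458, 231], 9), ([435, 250], 13), ([330, 264], 30), ([344, 280], 32), ([289, 296], 36), ([356, 297], 37), ([279, 307], 38), ([376, 315], 37), ([457, 446], 10), ([215, 463], 52), ([476, 472], 30), ([488, 476], 40)]
now [([96, 12], 46), ([472, 205], 23), ([507, 222], 93), ([487, 222], 28), ([428, 226], 14), ([420, 228], 14), ([451, 234], 41), ([395, 241], 14), ([456, 240], 23), ([444, 307], 117), ([220, 460], 13), ([210, 466], 24)]
top0 [([368, 4], 15), ([375, 5], 18), ([223, 180], 18), ([116, 304], 75), ([103, 311], 16)]
top [([75, 21], 10), ([209, 202], 72), ([202, 226], 119), ([96, 300], 33), ([98, 306], 71)]
```

Run:
```python
from h import *
t=load('s10')
for u,v in [(472,205),(487,222),(451,234),(456,240),(395,241)]: print((u,v),onz(t,u,v,.01).round(3),onz(t,u,v,.1).round(3))
s=load('e1'); g=cv2.cvtColor(s['img'],cv2.COLOR_RGB2GRAY); c=proj(s,[.605,.2985,.162]).astype(int); print(c); print(g[c[1]-70:c[1]+75:8,c[0]-80:c[0]+81:8])
s=load('e2')
# rim ellipse in e2 : bounding of jar ring; hinge/cover location: black cover below
g=cv2.cvtColor(s['img'],cv2.COLOR_RGB2GRAY); m=(g<35).astype(np.uint8)
N,l,q,cc=cv2.connectedComponentsWithStats(m); print([(q[i].tolist(),cc[i].round().tolist()) for i in range(1,N) if q[i,4]>300])
```

```text
(472, 205) [0.488 0.376 0.01 ] [0.543 0.313 0.1  ]
(487, 222) [0.558 0.373 0.01 ] [0.608 0.311 0.1  ]
(451, 234) [0.544 0.262 0.01 ] [0.595 0.207 0.1  ]
(456, 240) [0.567 0.261 0.01 ] [0.616 0.207 0.1  ]
(395, 241) [0.49  0.116 0.01 ] [0.544 0.072 0.1  ]
[325 155]
[[ 34   0 193 199 203 201 195 138  55  32  26 123 114 153 158 157 160 159
  161 161 157]
 [205 205 208 209 212 134 166 227 140 102 107 112 173 158 156 157 158 158
  160 157 161]
 [198 204 207 207 208 223 184 100 111 115 112 109 112  98 155 157 162 157
  158 159 157]
 [227 226 226 234 177 182 185 167 100  26  18 112 112  99 102 156 160 159
  159 226 158]
 [226 227 226 128 184 182 115 113 113  12  57 111 111 103  99 101 163 160
  158 227 157]
 [227 227 221 119 117 114 118 113 113 111 109 112 112 108 103 100 115 159
  156 226 156]
 [227 228 136 119 120 118 116 110 113  87 115 110 111 113 100  99 104 159
  156 225 160]
 [227 227 123 123 121 120 117 117 162 159 159 181 118 117 103 105 102 149
  156 214 157]
 [227 227 125 124 126 121 122 186 161 161 177 184 122 120 106 105 103 143
  158 148 148]
 [227 229 126 124 122 123 125 238 
[... 415 characters left out ...]
7 228 227 230 136 160 135 136 134 138 176 171 176 183 131 150 226 227
  226 229 234]
 [227 227 227 227 227 157 148 175 172 173 171 175 172 180 230 226 238 227
  226 227 228]
 [227 228 227 228 227 228 230 170 173 160 148 178 216 228 226 230  32  31
  230 227 226]
 [226 227 227 227 227 227 228 227 227  13   6 234 228 227 227  31  33  32
   33 243 227]
 [227 226 227 227 227 228 227 228 227  10   1 220 227 227  33  31  31  35
   32  29 207]]
[([582, 0, 58, 55, 895], [620.0, 30.0]), ([305, 7, 68, 50, 2093], [333.0, 28.0]), ([303, 125, 39, 40, 694], [323.0, 144.0]), ([293, 171, 59, 49, 2499], [322.0, 197.0]), ([0, 207, 640, 273, 73476], [289.0, 395.0]), ([440, 465, 200, 15, 1194], [573.0, 473.0])]
```

Run:
```python
from h import *
t=load('s10')
for u,v in [(451,234),(456,240),(330,264)]: print(t['img'][v-1:v+2,u-1:u+2].reshape(-1,3).tolist())
print('spacer ref',load('scene0')['img'][263:266,329:332].reshape(-1,3).tolist())
for n in('e1','e2'):
    s=load(n)
    for p in ([.546,.26,.015],[.568,.26,.015],[.547,.258,.02]):
        u,v=proj(s,p).round().astype(int); print(n,(u,v),s['img'][v-6:v+7:3,u-6:u+7:3].mean(2).astype(int).tolist() if 6<=v<470 and 6<=u<630 else '')
```

```text
[[95, 83, 65], [94, 81, 64], [95, 82, 64], [96, 83, 65], [96, 84, 65], [96, 83, 65], [95, 83, 66], [94, 82, 64], [94, 81, 64]]
[[96, 84, 66], [94, 82, 65], [89, 78, 63], [88, 78, 63], [84, 76, 64], [87, 80, 71], [85, 81, 71], [92, 91, 85], [98, 99, 93]]
[[151, 159, 169], [152, 159, 170], [151, 159, 169], [152, 159, 169], [152, 159, 170], [151, 160, 170], [152, 159, 169], [152, 159, 170], [151, 159, 169]]
spacer ref [[54, 56, 60], [54, 56, 58], [58, 59, 62], [55, 57, 60], [58, 60, 63], [57, 58, 62], [51, 53, 56], [53, 54, 58], [53, 54, 58]]
e1 (np.int64(303), np.int64(98)) [[216, 236, 232, 217, 211], [209, 160, 136, 110, 107], [176, 168, 112, 111, 111], [181, 162, 109, 113, 110], [184, 170, 106, 110, 114]]
e1 (np.int64(300), np.int64(116)) [[182, 179, 188, 103, 114], [185, 145, 144, 107, 112], [110, 112, 113, 113, 110], [112, 114, 113, 112, 114], [112, 110, 113, 111, 112]]
e1 (np.int64(301), np.int64(98)) [[132, 224, 234, 231, 214], [231, 199, 107, 103, 111], [176, 181, 103, 109, 110], [187, 179, 98, 112, 112], [183, 189, 100, 108, 112]]
e2 (np.int64(347), np.int64(76)) [[94, 95, 92, 93, 95], [94, 96, 91, 93, 95], [94, 96, 92, 94, 97], [95, 97, 92, 94, 95], [94, 96, 92, 93, 96]]
e2 (np.int64(365), np.int64(76)) [[97, 99, 130, 134, 129], [96, 105, 131, 130, 130], [96, 110, 131, 129, 129], [97, 110, 128, 130, 129], [97, 115, 128, 129, 130]]
e2 (np.int64(348), np.int64(77)) [[94, 96, 92, 94, 96], [96, 95, 91, 94, 96], [94, 94, 90, 96, 96], [95, 94, 92, 94, 93], [94, 95, 93, 95, 96]]
```

```bash
python3 -m pendant '[[0,[-0.8,0,0],0],[0,[0,0,1],0],[0,[0,0,1],0],[0,[0,0,1],0],[0,[0,0,1],0],[0,[0,0,1],0],[0,[0,0,1],0],[0,[0,0,1],0]]'; python3 -m pendant '[[0,[0,0,1],0],[0,[0,0,0.85],0],[0,[0,0,0],0],[0,[0,0,0],0],[0,[0.5,0,0],0],[0,[0.5,0,0],0],[0,[0,0,0],0],[0,[0,0,0],0]]' 20
```

```text
time_s: 64.27
position: [0.5136, 0.0853, 0.1949]
tool_rot: [0.0, 0.706, 0.709, -0.0]
ft_force: [0.2, -0.2, -0.5]
finger_gap: 0.002
finger_force: 0.0
time_s: 64.93
position: [0.514, 0.1058, 0.16]
tool_rot: [0.0, 0.705, 0.709, 0.001]
ft_force: [-0.1, -0.6, 0.1]
finger_gap: 0.008
finger_force: 0.0
```

```bash
python3 -m pendant '[[0,[0.58,0,-0.16],0],[0,[0.58,0,-0.16],0],[0,[0.53,0,0.05],0],[0,[0.53,0,0.05],0],[0,[0.5,0,0.26],0],[0,[0.5,0,0.26],0],[0,[0,0,0],0]]'; python3 -m pendant '[[0,[0.37,0,0.45],0],[0,[0.37,0,0.45],0],[0,[0,0,0],0]]';  python3 -m pendant '[[0,[0.17,0,0.5],0],[0,[0.17,0,0.4],0],[0,[0,0,0],0],[0,[0,0,0],0]]'
```

```text
time_s: 65.52
position: [0.5122, 0.1714, 0.1515]
tool_rot: [-0.001, 0.705, 0.709, -0.001]
ft_force: [-0.0, -0.3, 0.1]
finger_gap: 0.002
finger_force: 0.1
time_s: 65.77
position: [0.512, 0.1846, 0.1328]
tool_rot: [-0.001, 0.706, 0.709, -0.001]
ft_force: [-0.2, 0.1, 0.2]
finger_gap: 0.007
finger_force: 0.2
time_s: 66.1
position: [0.5129, 0.1899, 0.1163]
tool_rot: [-0.0, 0.706, 0.708, -0.001]
ft_force: [-0.6, 0.7, 0.4]
finger_gap: 0.007
finger_force: 0.0
```

```bash
for i in 1 2 3; do python3 -m pendant '[[0,[0,0,0.1],0],[0,[0,0,0],0]]' | egrep 'position|ft_f'; done
```

```text
position: [0.5134, 0.19, 0.1151]
ft_force: [0.4, 0.1, 0.1]
position: [0.5137, 0.1902, 0.1139]
ft_force: [-1.0, -0.5, 3.6]
position: [0.5139, 0.1901, 0.1137]
ft_force: [-5.0, -2.1, 15.1]
```

```bash
python3 -m pendant '[[0,[0,0,0.05],0],[0,[0,0,0],0],[0,[0,0,0],0],[0,[0,0,0],0]]'| egrep 'position|ft_f'; python3 -m pendant '[[0,[0,0,-0.3],0],[0,[0,0,-0.5],0],[0,[0,0,-1],0],[0,[0,0,-1],0],[0,[0,0,-1],0],[0,[0,0,-1],0],[0,[0,0,-1],0],[0,[0,0,-1],0]]'| egrep 'position|ft_f';  python3 -m pendant '[[0,[0,0,-1],0],[0,[-1,0,-1],0],[0,[-1,0,-1],0],[0,[-1,0,-1],0],[0,[-1,0,0],0],[0,[-0.5,0,0],0],[0,[0,0,0],0],[0,[0,0,0],0]]'| egrep 'position|ft_f'
python3 - <<'E'
from h import *
s=snap('wrist','g1'); t=snap('scene','s11')
g=cv2.cvtColor(s['img'],cv2.COLOR_RGB2GRAY)
print('expect shut corners',[proj(s,[.5135+a,.1445+b,.0885]).round() for a in(-.03,.03) for b in(0,.07)])
m=(g<45).astype(np.uint8); N,l,q,c=cv2.connectedComponentsWithStats(m); print([q[i].tolist() for i in range(1,N) if q[i,4]>300])
a=load('s10');d=np.abs(cv2.cvtColor(a['img'],7).astype(int)-cv2.cvtColor(t['img'],7)); 
print('scene expect',[proj(t,[.5135+x,.1445+b,.0885]).round() for x in(-.03,.03) for b in(0,.07)])
E
```

```text
position: [0.514, 0.1902, 0.1136]
ft_force: [-7.2, -2.9, 22.2]
position: [0.5133, 0.19, 0.2475]
ft_force: [0.1, -0.7, -0.6]
position: [0.5132, 0.1005, 0.3257]
ft_force: [-1.1, 1.3, -0.4]
expect shut corners [array([293., 177.]), array([292., 109.]), array([348., 177.]), array([350., 109.])]
[[588, 0, 52, 53, 1735], [304, 2, 71, 57, 2346], [294, 108, 57, 70, 3758], [453, 180, 42, 58, 316], [477, 190, 41, 49, 428], [0, 212, 640, 268, 91188]]
scene expect [array([405., 217.]), array([427., 207.]), array([418., 232.]), array([441., 222.])]
```

Run:
```python
from h import *
t=load('s11')
s=snap('top','t3')
for n,im in(('s9',load('s9')),('s10',load('s10')),('s11',t)):
    hsv=cv2.cvtColor(im['img'],cv2.COLOR_RGB2HSV)
    u,v=proj(im,[.57,-.231,.05]).astype(int); m=cv2.inRange(hsv,(5,90,50),(25,255,255)); m2=np.zeros_like(m); m2[v-35:v+35,u-35:u+35]=m[v-35:v+35,u-35:u+35]
    ys,xs=np.nonzero(m2); print(n,(u,v),len(xs),xs.mean().round(1) if len(xs) else '',ys.mean().round(1) if len(xs) else '')
g=cv2.cvtColor(s['img'],cv2.COLOR_RGB2GRAY); c=proj(s,[.4933,-.231,.005]).astype(int); print(c)
m=(g[c[1]-24:c[1]+25,c[0]-20:c[0]+21]>120).astype(np.uint8);N,l,q,cc=cv2.connectedComponentsWithStats(m);print([(q[i].tolist(),onz(s,cc[i][0]+c[0]-20,cc[i][1]+c[1]-24,.01).round(3)) for i in range(1,N) if q[i,4]>30])
```

```text
s9 (np.int64(293), np.int64(309)) 63 292.1 307.9
s10 (np.int64(293), np.int64(309)) 59 291.9 307.8
s11 (np.int64(293), np.int64(309)) 58 291.9 307.8
[365 235]
[([0, 0, 18, 4, 53], array([ 0.571, -0.19 ,  0.01 ])), ([20, 0, 20, 8, 50], array([ 0.566, -0.247,  0.01 ])), ([11, 9, 22, 32, 633], array([ 0.493, -0.23 ,  0.01 ]))]
```

Scoop is flat at (0.493, −0.230) on the mat, cover shut, funnel aside, robot clear. Handing in.

```bash
python3 -c "
from rig import manip
print(manip.hand_in())"
```

```text
the job is handed in; nothing more can be done
None
```

I handed the job in at about 67 s of the robot's clock; the hand-in returned no verdict. All six spacers were poured through the funnel, with none left in the scoop or funnel or on the table (I could not count them one by one in the jar). The scoop lies flat on the large mat, the funnel is swung aside to about 1.8 rad, and the cover is caught shut.

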